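# Find the balance point of a poultry shear and set its hanger clip there

### The arm

A 7-joint arm with a two-finger parallel gripper is mounted at the origin on the work surface. World frame = base frame: x ahead of the robot, y to its left, z up, the work surface at z = 0. Lengths are in mm, angles in rad, forces in N, time in s.
With the tool pointing down it reaches from about 425 to 1025 mm from the base axis. Payload 9.4 kg.
Tool frame: the origin (TCP) lies on the centre line of the jaws, within the pads' length; the fingertips stand 8 mm ahead of it and the grasp point (between the pads) lies 11 mm behind it; z points along the fingers, y is the direction in which the jaws open and shut (so a half turn about z gives the same grasp; the last joint's range is limited). The gripper opens to 85 mm and grips with 20 to 120 N. Pads are 22 mm wide; open, the fingers measure 114 mm over their backs; the gripper's body (76 mm by 85 mm) begins 54 mm behind the grasp point. The pads swing forward as they close: fully open they stand 13 mm farther back than shut.
Start: joints at [1.03, 0.599, -0.003, 1.599, 0.002, 0.943, -0.08], TCP at [324.32, -648.414, 239.275] pointing down, gripper open.
Joint ranges: [-2.57, 2.57], [-0.35, 1.97], [-1.29, 1.29], [0.11, 2.56], [-1.05, 4.19], [0.11, 1.86], [-2.63, 2.63]. Speed limits (rad/s): [2.22, 2.22, 3.01, 3.01, 3.14, 3.14, 3.14].

### API

Orientations are given as a rotation vector (axis times angle).
In Python, from rig import get_state, vision, order, nets gives the robot as it stands.
- The arm moves only by the tool send_rows, never from a script. Its argument "plan" is a list of rows, each an object of numbers: "dx", "dy", "dz": the shift along the world's x, y, z in m; "rx", "ry", "rz": the turn, a rotation vector about the world's x, y, z in rad; "fingers": the opening, from -1 (shut) to 1 (fully open). In form: [{"dx": .., "dy": .., "dz": .., "rx": .., "ry": .., "rz": .., "fingers": ..}, ...]. A call has 1 to 8 rows; each row shifts and turns the commanded pose from where the row before left it; what a row does not reach is not made up. A row lasts 1/12 s, in which the tool goes at most 41.7 mm and 7.16 degrees, less where a joint would pass 70% of its speed; a pose out of reach is approached as far as the arm can. A call with a gripper value outside its range is refused whole. The fingers move at their own pace and stop on an object; "newtons" is the grip in N (left out, the last holds). Time passes only in rows, so rows that do not move let the fingers close. It gives the time, the measured TCP pose, the force and the opening at its end, in the units of the state.
- get_state(): the state, without advancing time (a new reading comes with each control period).
- vision.capture(name): name is "side" or "top" or "wrist"; returns the picture (420x560x3 uint8, red, green, blue); there is no depth.
- vision.camera_params(name): a dict with "intrinsics" (3x3 intrinsics, pixels), "dist" ([k1, k2, p1, p2, k3] as OpenCV has them; the pictures are not rectified), "camera_from_world" (4x4, takes a point from world to camera coordinates). Camera axes: x right, y up, looking along -z (the intrinsics and any distortion apply to the point x, -y, -z); pixel columns grow to the right and rows downward; lengths in mm; the calibration is good to about 2 mm. A picture is of the moment at which its call begins: read the wrist's pose just before it. camera_params takes no time and is no camera call; for the wrist camera it gives the pose at the moment of the call.
- order.hand_in(): hands the job in, once; it reports no verdict.
Trained networks look in the newest picture that a camera, given by its name, has taken for a name from the list of things; names that differ only in an ending like _2 or _b are one class to them, and where a whole thing is asked for, a point or a joint stands for the part that bears it (a point fixed in the world has none). Each returns a list of dicts, best first, with "confidence" (0 to 1); they miss things now and then, are a little off and sometimes report something else, mostly with a low value. They report only what shows in the picture. A call takes as long as a camera call. They do not tell look-alikes from the thing itself.
- nets.masks_of(label, camera): "pixels" (420x560 bool, what is visible of it) and "location" ([column, row] in pixels, amid what is visible of it).
The state is a dict: "clock": time; "qpos": joint angles; "qd": joint speeds; "tau": joint torques, N m; "tool_pos": TCP position; "tool_rot": TCP orientation; "wrist_force": force on the tool from outside, world axes, zero at the start; "torque": the same for the moment, N m; "width": finger opening in mm.
Only numpy, scipy, OpenCV 4.12 (cv2) and the standard library are available. Lean on these libraries where they do the work, as an engineer would, in place of code of your own. Each camera call takes 0.05 s, during which the arm holds its last target. There are 200 camera calls.

### The job

Slide the cordless shear out over the edge of the cutting board, blades first and a little at a time, until it only just tips over the edge by itself, no more than about 5 mm past its balance point, with the blade tip coming down lightly on the bench. Then mark that balance point: take the black hanger clip and set it gently astride the shear's body right above the board's edge, fully down on the body, and leave the shear tipped like that with the clip on it. Do not disturb the other things on the bench.

Things in the scene. Friction and masses are not known exactly. Their poses are not given: they have to be found in the camera images.
- board_edge (a point): Middle of the top of the cutting board's fulcrum edge, 20 mm above the bench. Axis x points level out from the edge, away from the board, y runs along the edge (from -80 to +80 mm), z up. The board's top reaches from x = -340 mm to 0.
- board: The cutting board: white plastic, 340 x 160 x 20 mm, fixed to the bench. Its origin lies on the bench straight below point board_edge, same axes.
- table: The stainless bench, top at z = 0.
- shear: Straight cordless poultry shear, 420 mm long, 0.55 to 0.85 kg, lying on the board on its flat underside, blades out over the edge. Origin: lower edge of the tail face. Axis x to the blades, y across, z up. Heads of different weight are fitted, so the balance point varies: 195 to 250 mm from the tail face. While a finger presses on the tail its friction can keep the shear from tipping.
- shear_mid (a point): Centre of the shear's housing, 150 mm ahead of the tail face, 19 mm above the underside; axes as the shear. The housing (black battery, then metal tube) is a bar 42 mm wide, 38 mm high, 300 mm long; a rubber switch stands 7 to 10 mm out of its top from 78 to 163 mm from the tail, the rest of the top is plain. The head goes on to 350 mm and the blades to 420 mm.
- shear_tail (a point): Centre of the shear's flat tail face (42 mm wide, 38 mm high), 19 mm above its underside; axes as the shear.
- shear_nose (a point): Blade tip, 420 mm ahead of the tail face, at the lower blade's underside, which is 4 mm above the plane of the shear's underside: 24 mm above the bench while the shear lies flat on the board, on the bench once it has tipped (by about 0.10 to 0.13 rad).
- hanger_mid (a point): Centre of the hanger clip, half-way up its 66 mm. On its roof stands an eye plate, 10 mm thick (y), 32 mm wide (x), 34 mm high (from 1 mm below this point to 33 mm above it), by which it is picked up. Axis x goes along the shear when the clip is on it (either way round), z up. When fully down on the shear, this point is 24 mm from shear_mid along the shear's z.
- hanger: The hanger clip, black plastic, 60 g, loose, standing on the feet of its two legs on the bench; origin between the feet. A saddle 26 mm long (x), inner width 47 mm (y), legs 28 mm deep under a roof 4 mm thick, their feet flared to a mouth 56 mm wide inside, 63 mm outside. No spring: it goes over the housing with 2.5 mm play each side and stays by its own weight.
- jar: Bystander: clear plastic jar with a white lid, 64 mm wide, 110 mm high, standing; origin at its underside.
- bowl: Bystander: small metal bowl, 90 mm wide, 45 mm high; origin at its underside.
- scissors: Bystander: scissors with orange handles, about 180 mm long, lying flat; origin at the pivot.
Mind the look-alikes: they are no part of the job. Of the things that look like the hanger, the largest one is meant.

How it is judged (in metres and radians):
On the way, in this order (a step that is already met when the one before it is completed fails the run):
1. the shear has been slid out until it only just tips: its blades are down on the bench, resting there lightly (angle between shear_mid's own x axis and vertical above 1.63 rad and angle between shear_mid's own z axis and vertical below 0.3 rad and contact force between shear and table below 0.3 N and contact force between shear and board above 2 N and angular speed of shear below 0.15 rad/s), for 0.2 s.
2. the hanger clip sits astride the shear, fully down, right above the board's edge (all of step 1 and x of board_edge in the frame of hanger_mid between -0.007 and 0.007 m and z of hanger_mid in the frame of shear_mid between 0.018 and 0.028 m and y of hanger_mid in the frame of shear_mid between -0.006 and 0.006 m and angle between the x axis of hanger_mid and the x axis of shear_mid, either way round below 0.15 rad and contact force between hanger and the fingers below 0.05 N), for 0.2 s.
At the end, for the whole second after the job is handed in: Shear at rest, tipped over the edge (over 3.4 degrees), blades on the bench with under 0.3 N (slid at most about 5 to 9 mm past balance); clip released, astride it, within 5 mm of seated height, 6 mm of the centre line, 0.15 rad, its middle within 7 mm of the board's edge along the shear (all of step 2 and linear speed of hanger below 0.02 m/s); the robot touches nothing.
It fails at once if the shear's blades slam on or are pressed onto the bench (over 25 N) (contact force between shear and table above 25 N).
It fails at once if the clip is pressed or dropped hard on the shear (over 25 N) (contact force between hanger and shear above 25 N).
It fails at once if the jar, the bowl or the scissors are disturbed (moved over 20 mm) (distance of any of jar, bowl, scissors from where it was at the start of the episode above 0.02 m).
It also fails if it takes over 72 s, if anything falls off the work surface, if the arm or the gripper's body presses on something with over 40 N, if the wrist force passes 120 N, or if a joint passes its speed limit or range.

## Working session

There is one attempt and no reset: what is moved stays moved. The work goes in short steps, Python scripts to look and compute and a tool call to move; the robot and the scene stay as the last step left them, time stands still between calls to the robot, and variables do not carry over. Pictures are saved under pics/ and viewed, about 8 in all and at most 12, crops included, and the job is handed in when it is done.

Besides the shell and the picture viewer there is one more tool, called after "Call:" as name(argument=value, ...), one argument or row to a line, values as JSON. send_rows: Moves the arm, as the interface text tells. Its arguments: {"type":"object","properties":{"plan":{"type":"array"},"newtons":{"type":"number"}},"required":["plan"]}

```bash
mkdir -p pics; ls
python3 - <<'E'
from rig import get_state, vision, order, nets
import cv2,numpy as np
s=get_state();print({k:np.round(v,3).tolist() for k,v in s.items()})
a=vision.capture("side");b=vision.capture("top")
cv2.imwrite("pics/s.png",a[:,:,::-1]);cv2.imwrite("pics/t.png",b[:,:,::-1])
for c in("side","top"):
  p=vision.camera_params(c);print(c,np.round(p["intrinsics"],1).tolist(),p["dist"],np.round(p["camera_from_world"],3).tolist())
  for n in("board","shear","hanger","jar","bowl","scissors"):
    print(n,[(round(d["confidence"],2),np.round(d["location"]).tolist(),int(d["pixels"].sum())) for d in nets.masks_of(n,c)])
E
```

```text
pics
{'clock': 0.0, 'qpos': [1.03, 0.6, -0.003, 1.6, 0.002, 0.943, -0.08], 'qd': [0.0, -0.001, -0.001, 0.001, -0.001, -0.002, -0.0], 'tau': [0.001, -77.644, 1.565, -25.801, 0.012, 0.009, 0.0], 'tool_pos': [324.081, -648.007, 238.392], 'tool_rot': [-3.056, -0.722, 0.001], 'wrist_force': [-0.957, 0.842, -0.4], 'torque': [-0.027, -0.018, 0.012], 'width': 85.618}
side [[453.9, 0.0, 275.5], [0.0, 453.9, 207.4], [0.0, 0.0, 1.0]] [-0.09587533  0.          0.          0.          0.        ] [[-0.802, -0.598, 0.006, 453.575], [0.388, -0.513, 0.766, -272.721], [-0.454, 0.616, 0.643, -732.686], [0.0, 0.0, 0.0, 1.0]]
board [(0.97, [335.0, 202.0], 4474)]
shear [(0.84, [308.0, 196.0], 3087)]
hanger [(0.93, [179.0, 366.0], 804), (0.88, [210.0, 399.0], 438), (0.65, [234.0, 341.0], 346), (0.5, [150.0, 308.0], 2223)]
jar [(0.9, [149.0, 307.0], 2267), (0.17, [309.0, 195.0], 3240)]
bowl [(0.8, [240.0, 185.0], 843), (0.35, [148.0, 310.0], 2261)]
scissors [(0.66, [192.0, 238.0], 1031)]
top [[529.1, 0.0, 281.1], [0.0, 529.1, 210.8], [0.0, 0.0, 1.0]] [0.06219485 0.         0.         0.         0.        ] [[0.017, -1.0, 0.007, -6.806], [0.995, 0.018, 0.103, -545.959], [-0.103, 0.005, 0.995, -1149.117], [0.0, 0.0, 0.0, 1.0]]
board [(0.93, [363.0, 229.0], 7865)]
shear [(0.73, [345.0, 210.0], 3297)]
hanger [(0.71, [115.0, 237.0], 467), (0.69, [109.0, 274.0], 177), (0.53, [155.0, 260.0], 166)]
jar [(0.87, [126.0, 188.0], 1078)]
bowl [(0.72, [303.0, 141.0], 1282)]
scissors [(0.84, [234.0, 155.0], 1333)]
```

Run:
```python
import cv2,numpy as np
a=cv2.imread("pics/s.png");b=cv2.imread("pics/t.png")
A=cv2.resize(a[130:420,90:480],(800,595));B=cv2.resize(b[100:310,90:490],(800,420),interpolation=2)
cv2.imwrite("pics/s2.png",A);cv2.imwrite("pics/t2.png",B)
```

```text
(no output)
```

View pics/s2.png

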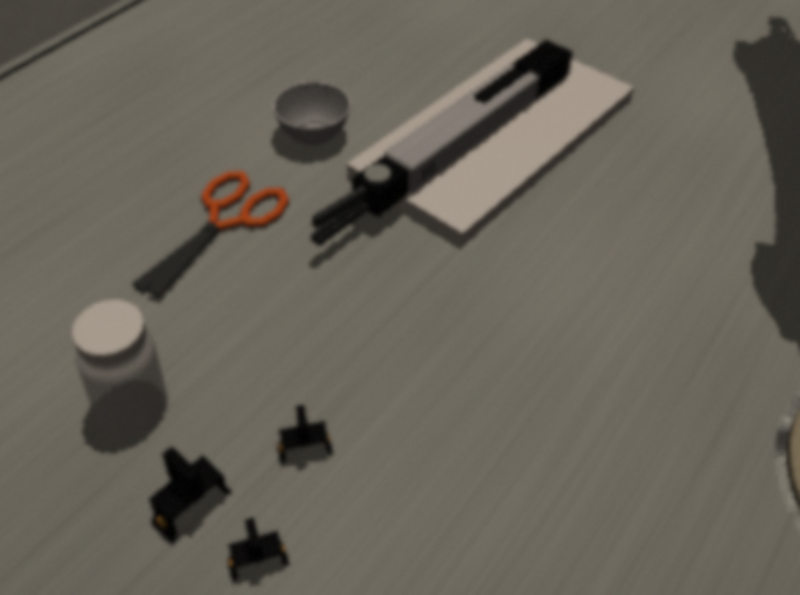

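View pics/t2.png

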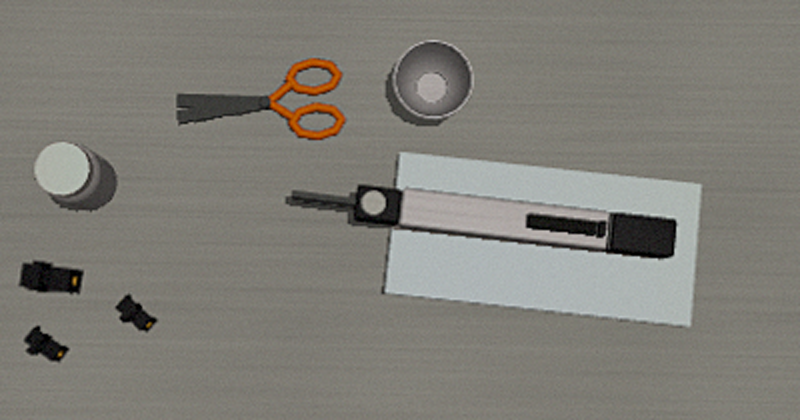

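The side view shows three clip-like things at side px (179,366), (210,399) and (234,341). In the top view they are at (115,237), (109,274) and (155,260). The first of each has by far the largest mask in both views, so it's the hanger; I'll confirm that by its size. The shear lies on the board with its blades toward +y (image left), the tail at the right and the edge near its head.

```bash
cat > h.py <<'E'
from rig import get_state, vision, order, nets
import cv2,numpy as np
def ray(cam,px,P=None):
    P=P or vision.camera_params(cam)
    u=cv2.undistortPoints(np.array(px,float).reshape(-1,1,2),P["intrinsics"],P["dist"]).reshape(-1,2)
    d=np.c_[u[:,0],-u[:,1],-np.ones(len(u))]
    M=np.array(P["camera_from_world"]);R=M[:3,:3];return -R.T@M[:3,3],d@R
def plane(cam,px,z,P=None):
    c,d=ray(cam,px,P);return c+d*((z-c[2])/d[:,2])[:,None]
def proj(cam,X,P=None):
    P=P or vision.camera_params(cam);M=np.array(P["camera_from_world"])
    X=np.atleast_2d(X)@M[:3,:3].T+M[:3,3];X=X*[1,-1,-1]
    return cv2.projectPoints(X,np.zeros(3),np.zeros(3),np.array(P["intrinsics"]),np.array(P["dist"]))[0].reshape(-1,2)
def mask(n,cam,i=0): return nets.masks_of(n,cam)[i]["pixels"]
def cont(m): return max(cv2.findContours(m.astype(np.uint8),0,1)[0],key=len).reshape(-1,2)
def rect(n,cam,z,i=0,P=None):
    w=plane(cam,cont(mask(n,cam,i)),z,P)[:,:2].astype(np.float32)
    return cv2.minAreaRect(w),w
E
python3 - <<'E'
from h import *
vision.capture("top")
for n,z,i in(("board",20,0),("shear",58,0),("hanger",30,0),("hanger",20,1),("hanger",20,2)):
  r,w=rect(n,"top",z,i);print(n,np.round(r[0]),np.round(r[1]),round(r[2],1),"\n",np.round(cv2.boxPoints(r)).tolist())
# board edges via white corner pixels seen in picture (crop/2+offset)
c=np.array([[399,152],[702,184],[692,326],[383,294]])/2+[90,100]
print(np.round(plane("top",c,20),1))
# shear: tail top corners, tube points at z=58
c=np.array([[676,218],[674,258],[402,190],[400,228],[401,188]])/2+[90,100]
print(np.round(plane("top",c,58),1))
E
```

```text
board [ 532. -177.] [338. 161.] 84.6 
 [[436.0, -338.0], [596.0, -353.0], [628.0, -16.0], [468.0, -1.0]]
shear [ 551. -105.] [416.  46.] 84.1 
 [[507.0, -310.0], [553.0, -315.0], [595.0, 99.0], [550.0, 104.0]]
hanger [439. 273.] [45. 26.] 49.8 
 [[415.0, 264.0], [435.0, 247.0], [464.0, 282.0], [444.0, 299.0]]
hanger [402. 372.] [47. 24.] 58.7 
 [[379.0, 358.0], [399.0, 345.0], [424.0, 386.0], [404.0, 398.0]]Traceback (most recent call last):
  File "<stdin>", line 4, in <module>
  File "h.py", line 17, in rect
    w=plane(cam,cont(mask(n,cam,i)),z,P)[:,:2].astype(np.float32)
                     ~~~~^^^^^^^^^
  File "h.py", line 14, in mask
    def mask(n,cam,i=0): return nets.masks_of(n,cam)[i]["pixels"]
                                ~~~~~~~~~~~~~~~~~~~~^^^
IndexError: list index out of range
```

Call:
send_rows(
  plan=[
    {"dx": 0.017, "dy": 0.0245, "rz": 0.084, "fingers": -0.53},
    {"dx": 0.017, "dy": 0.0245, "rz": 0.084, "fingers": -0.53},
    {"dx": 0.017, "dy": 0.0245, "rz": 0.084, "fingers": -0.53},
    {"dx": 0.017, "dy": 0.0245, "rz": 0.084, "fingers": -0.53},
    {"dx": 0.017, "dy": 0.0245, "rz": 0.084, "fingers": -0.53},
    {"dx": 0.017, "dy": 0.0245, "rz": 0.084, "fingers": -0.53},
    {"dx": 0.017, "dy": 0.0245, "rz": 0.084, "fingers": -0.53},
    {"dx": 0.017, "dy": 0.0245, "rz": 0.084, "fingers": -0.53},
  ],
)

```text
validation failed for argument at $.pl...
```

Call:
send_rows(
  plan=[
    {"dx": 0.017, "dy": 0.0245, "dz": -0.02, "rz": 0.084, "fingers": -0.53},
    {"dx": 0.017, "dy": 0.0245, "dz": -0.02, "rz": 0.084, "fingers": -0.53},
    {"dx": 0.017, "dy": 0.0245, "dz": -0.02, "rz": 0.084, "fingers": -0.53},
    {"dx": 0.017, "dy": 0.0245, "dz": -0.02, "rz": 0.084, "fingers": -0.53},
    {"dz": -0.01, "fingers": -0.53},
    {"fingers": -0.53},
    {"fingers": -0.53},
  ],
)

```text
validation failed for argument at $.pl...
```

```bash
cat >> h.py <<'E'
from scipy.spatial.transform import Rotation as Ro
def st():
    s=get_state();R=Ro.from_rotvec(s["tool_rot"]).as_matrix()
    print("t",round(s["clock"],2),"tcp",np.round(s["tool_pos"],1),"jaw",np.round(np.degrees(np.arctan2(R[1,1],R[0,1])),2),"z",np.round(R[:,2],3),"w",round(s["width"],1),"F",np.round(s["wrist_force"],2),"q",np.round(s["qpos"],2));return s
E
python3 - <<'E'
from h import *
st();P=vision.camera_params("wrist");im=vision.capture("wrist");cv2.imwrite("pics/w1.png",im[:,:,::-1])
print(np.round(P["camera_from_world"],3).tolist())
print([(round(d["confidence"],2),np.round(d["location"])) for d in nets.masks_of("shear_tail","wrist")])
X=[[530,-312.5,58],[509,-310,58],[551,-314.5,58],[530,-312.5,20]];print(np.round(proj("wrist",X,P)))
E
```

```text
t 1.0 tcp [ 324.3 -648.4  239.3] jaw -63.42 z [-0. -0. -1.] w 85.4 F [-0.51  1.33 -0.42] q [ 1.03  0.6  -0.    1.6   0.    0.94 -0.08]
[[0.449, -0.894, -0.001, -724.806], [0.848, 0.426, -0.315, 42.036], [0.282, 0.141, 0.949, -380.296], [0.0, 0.0, 0.0, 1.0]]
[]
[[  22. -223.]
 [   7. -203.]
 [  38. -242.]
 [  43. -202.]]
```

View pics/w1.png

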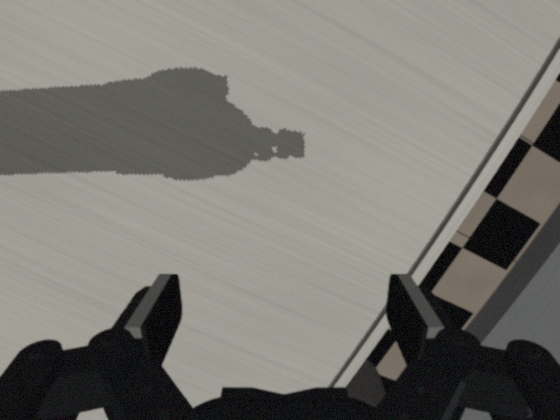

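The arm didn't move because the plan was rejected, so that picture only shows bare bench. I'll send rows with every key filled in.

Call:
send_rows(
  plan=[
    {"dx": 0.017, "dy": 0.0245, "dz": 0, "rx": 0, "ry": 0, "rz": 0.084, "fingers": -0.53},
    {"dx": 0.017, "dy": 0.0245, "dz": 0, "rx": 0, "ry": 0, "rz": 0.084, "fingers": -0.53},
    {"dx": 0.017, "dy": 0.0245, "dz": 0, "rx": 0, "ry": 0, "rz": 0.084, "fingers": -0.53},
    {"dx": 0.017, "dy": 0.0245, "dz": 0, "rx": 0, "ry": 0, "rz": 0.084, "fingers": -0.53},
    {"dx": 0.017, "dy": 0.0245, "dz": 0, "rx": 0, "ry": 0, "rz": 0.084, "fingers": -0.53},
    {"dx": 0.017, "dy": 0.0245, "dz": 0, "rx": 0, "ry": 0, "rz": 0.084, "fingers": -0.53},
    {"dx": 0.017, "dy": 0.0245, "dz": 0, "rx": 0, "ry": 0, "rz": 0.084, "fingers": -0.53},
    {"dx": 0.017, "dy": 0.0245, "dz": 0, "rx": 0, "ry": 0, "rz": 0.084, "fingers": -0.53},
  ],
)

```text
clock: 1.77
tool_pos: [461.0, -451.2, 239.5]
tool_rot: [2.645, 1.695, -0.0]
wrist_force: [0.9, -0.2, 0.5]
width: 20.0
```

Call:
send_rows(
  plan=[
    {"dx": 0.017, "dy": 0.0245, "dz": -0.025, "rx": 0, "ry": 0, "rz": 0.084, "fingers": -0.53},
    {"dx": 0.017, "dy": 0.0245, "dz": -0.025, "rx": 0, "ry": 0, "rz": 0.084, "fingers": -0.53},
    {"dx": 0.017, "dy": 0.0245, "dz": -0.025, "rx": 0, "ry": 0, "rz": 0.084, "fingers": -0.53},
    {"dx": 0.017, "dy": 0.0245, "dz": -0.025, "rx": 0, "ry": 0, "rz": 0.084, "fingers": -0.53},
    {"dx": 0, "dy": 0, "dz": 0, "rx": 0, "ry": 0, "rz": 0, "fingers": -0.53},
  ],
)

```text
clock: 2.18
tool_pos: [530.7, -346.8, 135.2]
tool_rot: [-2.311, -2.119, -0.004]
wrist_force: [0.6, 0.5, 0.4]
width: 20.3
```

Run:
```python
from h import *
st();P=vision.camera_params("wrist");im=vision.capture("wrist")
X=[[530,-312.5,58],[509,-310,58],[551,-314.5,58],[530,-312.5,20]];q=proj("wrist",X,P);print(np.round(q))
for p in q: cv2.circle(im,tuple(int(v) for v in p),3,(255,0,0),-1)
cv2.imwrite("pics/w2.png",im[:,:,::-1])
```

```text
t 2.18 tcp [ 530.7 -346.8  135.2] jaw -4.95 z [-0.002  0.006 -1.   ] w 20.3 F [0.64 0.48 0.43] q [ 0.67  0.63 -0.26  1.89  0.24  0.66  0.17]
[[278. 169.]
 [242. 168.]
 [313. 169.]
 [279. 157.]]
```

View pics/w2.png

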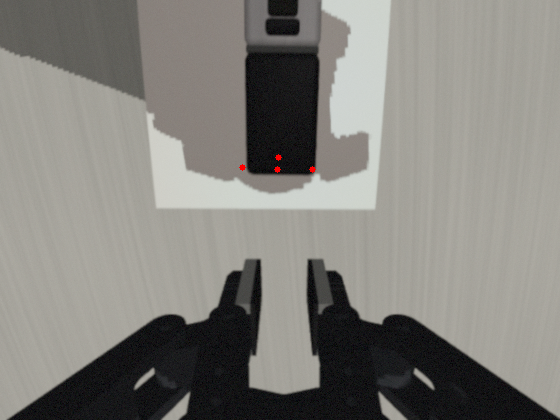

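Call:
send_rows(
  plan=[
    {"dx": 0, "dy": -0.003, "dz": -0.025, "rx": 0, "ry": 0, "rz": -0.01, "fingers": -0.53},
    {"dx": 0, "dy": 0, "dz": -0.025, "rx": 0, "ry": 0, "rz": 0, "fingers": -0.53},
    {"dx": 0, "dy": 0, "dz": -0.025, "rx": 0, "ry": 0, "rz": 0, "fingers": -0.53},
    {"dx": 0, "dy": 0, "dz": -0.02, "rx": 0, "ry": 0, "rz": 0, "fingers": -0.53},
    {"dx": 0, "dy": 0, "dz": 0, "rx": 0, "ry": 0, "rz": 0, "fingers": -0.53},
    {"dx": 0, "dy": 0, "dz": 0, "rx": 0, "ry": 0, "rz": 0, "fingers": -0.53},
  ],
)

```text
clock: 2.73
tool_pos: [527.7, -358.2, 44.2]
tool_rot: [-2.34, -2.095, 0.002]
wrist_force: [0.8, -0.6, 0.3]
width: 20.2
```

Call:
send_rows(
  plan=[
    {"dx": 0.0013, "dy": 0.013, "dz": -0.004, "rx": 0, "ry": 0, "rz": 0, "fingers": -0.53},
    {"dx": 0.001, "dy": 0.01, "dz": 0, "rx": 0, "ry": 0, "rz": 0, "fingers": -0.53},
    {"dx": 0.0006, "dy": 0.006, "dz": 0, "rx": 0, "ry": 0, "rz": 0, "fingers": -0.53},
    {"dx": 0.0006, "dy": 0.006, "dz": 0, "rx": 0, "ry": 0, "rz": 0, "fingers": -0.53},
    {"dx": 0.0006, "dy": 0.006, "dz": 0, "rx": 0, "ry": 0, "rz": 0, "fingers": -0.53},
    {"dx": 0.0006, "dy": 0.006, "dz": 0, "rx": 0, "ry": 0, "rz": 0, "fingers": -0.53},
    {"dx": 0.0006, "dy": 0.006, "dz": 0, "rx": 0, "ry": 0, "rz": 0, "fingers": -0.53},
    {"dx": 0.0006, "dy": 0.006, "dz": 0, "rx": 0, "ry": 0, "rz": 0, "fingers": -0.53},
  ],
)

```text
clock: 3.4
tool_pos: [534.8, -299.7, 41.5]
tool_rot: [2.338, 2.094, -0.001]
wrist_force: [-0.5, -5.9, 3.8]
width: 19.9
```

```bash
cat > look.py <<'E'
from h import *
import sys
s=st();vision.capture("top")
r,w=rect("shear","top",58);a=np.array([.102,.995])
t=(w-[548,-8.5])@a;print("top: tail",np.round(np.percentile(t,2),1),"nose",np.round(t.max(),1),"ang",round(r[2],1))
vision.capture("side")
for d in nets.masks_of("shear","side")[:1]:
  c=cont(d["pixels"]);i=c[:,0].argmin();e=c[c[:,0]<c[:,0].min()+8];print("side nose",c[i],"tipband rows",e[:,1].min(),e[:,1].max(),"pred flat/tip",end="")
n=np.array([548,-8.5])+a*(np.percentile(t,2)+420);print(np.round(proj("side",[[*n,26],[*n,2]])).tolist())
E
python3 look.py
```

```text
t 3.4 tcp [ 534.8 -299.7   41.5] jaw -6.31 z [ 0.002 -0.003 -1.   ] w 19.9 F [-0.55 -5.87  3.84] q [ 0.54  0.74 -0.18  1.99  0.29  0.44  0.03]
top: tail -275.1 nose 140.7 ang 83.8
side nose [229 242] tipband rows 237 255 pred flat/tip[[235.0, 260.0], [236.0, 269.0]]
```

Call:
send_rows(
  plan=[
    {"dx": 0.0006, "dy": 0.006, "dz": 0, "rx": 0, "ry": 0, "rz": 0, "fingers": -0.53},
    {"dx": 0.0006, "dy": 0.006, "dz": 0, "rx": 0, "ry": 0, "rz": 0, "fingers": -0.53},
    {"dx": 0.0006, "dy": 0.006, "dz": 0, "rx": 0, "ry": 0, "rz": 0, "fingers": -0.53},
    {"dx": 0.0004, "dy": 0.004, "dz": 0, "rx": 0, "ry": 0, "rz": 0, "fingers": -0.53},
    {"dx": -0.001, "dy": -0.01, "dz": 0, "rx": 0, "ry": 0, "rz": 0, "fingers": -0.53},
    {"dx": 0, "dy": 0, "dz": 0, "rx": 0, "ry": 0, "rz": 0, "fingers": -0.53},
    {"dx": 0, "dy": 0, "dz": 0, "rx": 0, "ry": 0, "rz": 0, "fingers": -0.53},
  ],
)

```text
clock: 4.18
tool_pos: [535.0, -287.0, 40.0]
tool_rot: [-2.34, -2.096, 0.0]
wrist_force: [-0.3, 0.2, 0.1]
width: 19.9
```

```bash
python3 look.py
python3 - <<'E'
from h import *
P=vision.camera_params("wrist");im=vision.capture("wrist");cv2.imwrite("pics/w3.png",im[:,:,::-1])
g=im.astype(int).sum(2)
print([g[r,270:300].mean().round() for r in range(100,300,5)])
print(np.round(plane("wrist",[[282,r] for r in range(100,300,20)],58,P)[:,:2],1).tolist())
E
```

```text
t 4.18 tcp [ 535. -287.   40.] jaw -6.3 z [-0.  0. -1.] w 19.9 F [-0.32  0.19  0.07] q [ 0.52  0.73 -0.18  2.    0.29  0.43  0.01]
top: tail -250.9 nose 162.4 ang 83.6
side nose [220 248] tipband rows 243 262 pred flat/tip[[226.0, 267.0], [227.0, 275.0]]
[np.float64(75.0), np.float64(76.0), np.float64(73.0), np.float64(74.0), np.float64(75.0), np.float64(73.0), np.float64(75.0), np.float64(70.0), np.float64(75.0), np.float64(72.0), np.float64(73.0), np.float64(70.0), np.float64(70.0), np.float64(68.0), np.float64(68.0), np.float64(67.0), np.float64(64.0), np.float64(67.0), np.float64(62.0), np.float64(61.0), np.float64(61.0), np.float64(60.0), np.float64(59.0), np.float64(57.0), np.float64(56.0), np.float64(58.0), np.float64(55.0), np.float64(56.0), np.float64(53.0), np.float64(53.0), np.float64(51.0), np.float64(60.0), np.float64(408.0), np.float64(405.0), np.float64(406.0), np.float64(407.0), np.float64(480.0), np.float64(640.0), np.float64(640.0), np.float64(640.0)]
[[543.3, -209.6], [542.6, -215.7], [542.0, -222.0], [541.3, -228.4], [540.5, -235.1], [539.8, -242.0], [539.0, -249.1], [538.2, -256.5], [537.3, -264.3], [536.5, -272.3]]
```

View pics/w3.png

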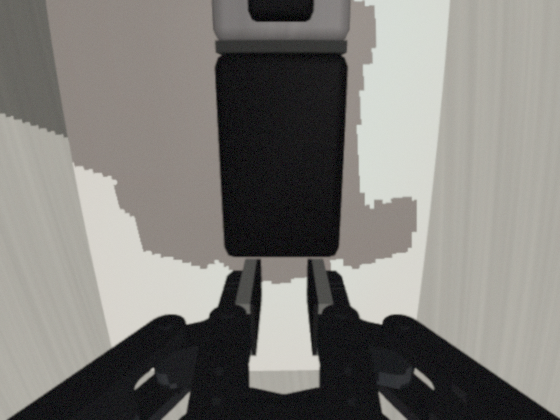

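Call:
send_rows(
  plan=[
    {"dx": 0.0006, "dy": 0.008, "dz": 0, "rx": 0, "ry": 0, "rz": 0, "fingers": -0.53},
    {"dx": 0.0005, "dy": 0.004, "dz": 0, "rx": 0, "ry": 0, "rz": 0, "fingers": -0.53},
    {"dx": 0.0005, "dy": 0.004, "dz": 0, "rx": 0, "ry": 0, "rz": 0, "fingers": -0.53},
    {"dx": -0.0005, "dy": -0.005, "dz": 0, "rx": 0, "ry": 0, "rz": 0, "fingers": -0.53},
    {"dx": 0, "dy": 0, "dz": 0, "rx": 0, "ry": 0, "rz": 0, "fingers": -0.53},
    {"dx": 0, "dy": 0, "dz": 0, "rx": 0, "ry": 0, "rz": 0, "fingers": -0.53},
    {"dx": 0, "dy": 0, "dz": 0, "rx": 0, "ry": 0, "rz": 0, "fingers": -0.53},
    {"dx": 0, "dy": 0, "dz": 0, "rx": 0, "ry": 0, "rz": 0, "fingers": -0.53},
  ],
)

```text
clock: 5.1
tool_pos: [536.5, -275.4, 40.2]
tool_rot: [-2.339, -2.097, -0.0]
wrist_force: [-0.7, -1.1, 0.4]
width: 20.1
```

```bash
cat > tip.py <<'E'
from h import *
s=st();P=vision.camera_params("wrist");im=vision.capture("wrist")
g=im[:,272:292].astype(int).sum(2).mean(1);r=150+int(np.argmax(g[150:330]>200))
print("tail row",r,"y@58",np.round(plane("wrist",[[282,r]],58,P)[0,:2],1))
vision.capture("side");c=cont(nets.masks_of("shear","side")[0]["pixels"]);i=c[:,0].argmin();e=c[c[:,0]<c[:,0].min()+12]
print("nose",c[i],"rows",e[:,1].min(),e[:,1].max())
E
python3 tip.py
```

```text
t 5.1 tcp [ 536.5 -275.4   40.2] jaw -6.25 z [-0.  0. -1.] w 20.1 F [-0.66 -1.06  0.38] q [ 0.49  0.73 -0.17  2.01  0.28  0.42 -0.  ]
tail row 266 y@58 [ 538.3 -256. ]
nose [219 250] rows 242 263
```

Call:
send_rows(
  plan=[
    {"dx": 0.0005, "dy": 0.005, "dz": 0, "rx": 0, "ry": 0, "rz": 0, "fingers": -0.53},
    {"dx": 0.0003, "dy": 0.003, "dz": 0, "rx": 0, "ry": 0, "rz": 0, "fingers": -0.53},
    {"dx": 0.0002, "dy": 0.002, "dz": 0, "rx": 0, "ry": 0, "rz": 0, "fingers": -0.53},
    {"dx": -0.0005, "dy": -0.005, "dz": 0, "rx": 0, "ry": 0, "rz": 0, "fingers": -0.53},
    {"dx": 0, "dy": 0, "dz": 0, "rx": 0, "ry": 0, "rz": 0, "fingers": -0.53},
    {"dx": 0, "dy": 0, "dz": 0, "rx": 0, "ry": 0, "rz": 0, "fingers": -0.53},
    {"dx": 0, "dy": 0, "dz": 0, "rx": 0, "ry": 0, "rz": 0, "fingers": -0.53},
    {"dx": 0, "dy": 0, "dz": 0, "rx": 0, "ry": 0, "rz": 0, "fingers": -0.53},
  ],
)

```text
clock: 5.92
tool_pos: [537.0, -270.3, 40.2]
tool_rot: [-2.339, -2.097, -0.0]
wrist_force: [0.3, 0.6, 0.2]
width: 20.0
```

```bash
python3 tip.py
```

```text
t 5.92 tcp [ 537.  -270.3   40.2] jaw -6.24 z [-0.  0. -1.] w 20.0 F [0.26 0.56 0.22] q [ 0.49  0.73 -0.17  2.02  0.28  0.42 -0.01]
tail row 268 y@58 [ 538.7 -251.6]Traceback (most recent call last):
  File "tip.py", line 5, in <module>
    vision.capture("side");c=cont(nets.masks_of("shear","side")[0]["pixels"]);i=c[:,0].argmin();e=c[c[:,0]<c[:,0].min()+12]
                                  ~~~~~~~~~~~~~~~~~~~~~~~~~~~~~^^^
IndexError: list index out of range
```

Call:
send_rows(
  plan=[
    {"dx": 0.0005, "dy": 0.004, "dz": 0, "rx": 0, "ry": 0, "rz": 0, "fingers": -0.53},
    {"dx": 0.0002, "dy": 0.003, "dz": 0, "rx": 0, "ry": 0, "rz": 0, "fingers": -0.53},
    {"dx": 0.0002, "dy": 0.002, "dz": 0, "rx": 0, "ry": 0, "rz": 0, "fingers": -0.53},
    {"dx": -0.0005, "dy": -0.005, "dz": 0, "rx": 0, "ry": 0, "rz": 0, "fingers": -0.53},
    {"dx": 0, "dy": 0, "dz": 0, "rx": 0, "ry": 0, "rz": 0, "fingers": -0.53},
    {"dx": 0, "dy": 0, "dz": 0, "rx": 0, "ry": 0, "rz": 0, "fingers": -0.53},
    {"dx": 0, "dy": 0, "dz": 0, "rx": 0, "ry": 0, "rz": 0, "fingers": -0.53},
    {"dx": 0, "dy": 0, "dz": 0, "rx": 0, "ry": 0, "rz": 0, "fingers": -0.53},
  ],
)

```text
clock: 6.73
tool_pos: [537.4, -266.3, 40.2]
tool_rot: [-2.339, -2.097, -0.0]
wrist_force: [0.3, 0.4, -0.4]
width: 20.0
```

```bash
sed -i 's/^vision.capture("side");c=.*/vision.capture("side")\nfor d in nets.masks_of("shear","side")[:1]:\n  c=cont(d["pixels"]);i=c[:,0].argmin();e=c[c[:,0]<c[:,0].min()+12]/; s/^print("nose"/  print("nose"/' tip.py; python3 tip.py
```

```text
t 6.73 tcp [ 537.4 -266.3   40.2] jaw -6.24 z [-0.  0. -1.] w 20.0 F [ 0.35  0.35 -0.42] q [ 0.48  0.73 -0.17  2.02  0.28  0.42 -0.02]
tail row 269 y@58 [ 539.1 -248. ]
nose [215 251] rows 244 266
```

Call:
send_rows(
  plan=[
    {"dx": 0.0004, "dy": 0.004, "dz": 0, "rx": 0, "ry": 0, "rz": 0, "fingers": -0.53},
    {"dx": 0.0002, "dy": 0.002, "dz": 0, "rx": 0, "ry": 0, "rz": 0, "fingers": -0.53},
    {"dx": 0.0002, "dy": 0.002, "dz": 0, "rx": 0, "ry": 0, "rz": 0, "fingers": -0.53},
    {"dx": -0.0005, "dy": -0.005, "dz": 0, "rx": 0, "ry": 0, "rz": 0, "fingers": -0.53},
    {"dx": 0, "dy": 0, "dz": 0, "rx": 0, "ry": 0, "rz": 0, "fingers": -0.53},
    {"dx": 0, "dy": 0, "dz": 0, "rx": 0, "ry": 0, "rz": 0, "fingers": -0.53},
    {"dx": 0, "dy": 0, "dz": 0, "rx": 0, "ry": 0, "rz": 0, "fingers": -0.53},
    {"dx": 0, "dy": 0, "dz": 0, "rx": 0, "ry": 0, "rz": 0, "fingers": -0.53},
  ],
)

```text
clock: 7.55
tool_pos: [537.7, -263.3, 40.2]
tool_rot: [-2.339, -2.097, -0.0]
wrist_force: [1.4, -0.4, 0.3]
width: 20.3
```

```bash
python3 tip.py
```

```text
t 7.55 tcp [ 537.7 -263.3   40.2] jaw -6.24 z [-0.  0. -1.] w 20.3 F [ 1.41 -0.38  0.3 ] q [ 0.47  0.73 -0.17  2.02  0.28  0.41 -0.02]
tail row 269 y@58 [ 539.4 -245. ]
nose [215 253] rows 246 266
```

Call:
send_rows(
  plan=[
    {"dx": 0.0004, "dy": 0.004, "dz": 0, "rx": 0, "ry": 0, "rz": 0, "fingers": -0.53},
    {"dx": 0.0002, "dy": 0.002, "dz": 0, "rx": 0, "ry": 0, "rz": 0, "fingers": -0.53},
    {"dx": 0.0002, "dy": 0.002, "dz": 0, "rx": 0, "ry": 0, "rz": 0, "fingers": -0.53},
    {"dx": -0.0005, "dy": -0.005, "dz": 0, "rx": 0, "ry": 0, "rz": 0, "fingers": -0.53},
    {"dx": 0, "dy": 0, "dz": 0, "rx": 0, "ry": 0, "rz": 0, "fingers": -0.53},
    {"dx": 0, "dy": 0, "dz": 0, "rx": 0, "ry": 0, "rz": 0, "fingers": -0.53},
    {"dx": 0, "dy": 0, "dz": 0, "rx": 0, "ry": 0, "rz": 0, "fingers": -0.53},
    {"dx": 0, "dy": 0, "dz": 0, "rx": 0, "ry": 0, "rz": 0, "fingers": -0.53},
  ],
)

```text
clock: 8.37
tool_pos: [538.0, -260.3, 40.3]
tool_rot: [-2.339, -2.097, -0.0]
wrist_force: [-0.3, -0.3, -0.2]
width: 20.0
```

```bash
python3 tip.py
```

```text
t 8.37 tcp [ 538.  -260.3   40.3] jaw -6.24 z [ 0.  0. -1.] w 20.0 F [-0.33 -0.3  -0.19] q [ 0.47  0.73 -0.17  2.02  0.28  0.41 -0.02]
tail row 269 y@58 [ 539.7 -242. ]
nose [212 255] rows 248 267
```

Call:
send_rows(
  plan=[
    {"dx": 0.0004, "dy": 0.004, "dz": 0, "rx": 0, "ry": 0, "rz": 0, "fingers": -0.53},
    {"dx": 0.0002, "dy": 0.002, "dz": 0, "rx": 0, "ry": 0, "rz": 0, "fingers": -0.53},
    {"dx": 0.0002, "dy": 0.002, "dz": 0, "rx": 0, "ry": 0, "rz": 0, "fingers": -0.53},
    {"dx": -0.0005, "dy": -0.005, "dz": 0, "rx": 0, "ry": 0, "rz": 0, "fingers": -0.53},
    {"dx": 0, "dy": 0, "dz": 0, "rx": 0, "ry": 0, "rz": 0, "fingers": -0.53},
    {"dx": 0, "dy": 0, "dz": 0, "rx": 0, "ry": 0, "rz": 0, "fingers": -0.53},
    {"dx": 0, "dy": 0, "dz": 0, "rx": 0, "ry": 0, "rz": 0, "fingers": -0.53},
    {"dx": 0, "dy": 0, "dz": 0, "rx": 0, "ry": 0, "rz": 0, "fingers": -0.53},
  ],
)

```text
clock: 9.18
tool_pos: [538.3, -257.3, 40.2]
tool_rot: [-2.339, -2.097, -0.0]
wrist_force: [0.6, 0.8, -0.5]
width: 20.2
```

```bash
python3 tip.py
```

```text
t 9.18 tcp [ 538.3 -257.3   40.2] jaw -6.24 z [-0.  0. -1.] w 20.2 F [ 0.62  0.83 -0.52] q [ 0.46  0.73 -0.17  2.03  0.28  0.41 -0.03]
tail row 269 y@58 [ 540. -239.]
nose [283 228] rows 222 237
```

Call:
send_rows(
  plan=[
    {"dx": 0.0004, "dy": 0.004, "dz": 0, "rx": 0, "ry": 0, "rz": 0, "fingers": -0.53},
    {"dx": 0.0002, "dy": 0.002, "dz": 0, "rx": 0, "ry": 0, "rz": 0, "fingers": -0.53},
    {"dx": 0.0002, "dy": 0.002, "dz": 0, "rx": 0, "ry": 0, "rz": 0, "fingers": -0.53},
    {"dx": -0.0005, "dy": -0.005, "dz": 0, "rx": 0, "ry": 0, "rz": 0, "fingers": -0.53},
    {"dx": 0, "dy": 0, "dz": 0, "rx": 0, "ry": 0, "rz": 0, "fingers": -0.53},
    {"dx": 0, "dy": 0, "dz": 0, "rx": 0, "ry": 0, "rz": 0, "fingers": -0.53},
    {"dx": 0, "dy": 0, "dz": 0, "rx": 0, "ry": 0, "rz": 0, "fingers": -0.53},
    {"dx": 0, "dy": 0, "dz": 0, "rx": 0, "ry": 0, "rz": 0, "fingers": -0.53},
  ],
)

```text
clock: 10.0
tool_pos: [538.6, -254.3, 40.3]
tool_rot: [-2.339, -2.097, -0.0]
wrist_force: [-1.6, 0.1, -0.2]
width: 20.1
```

```bash
python3 tip.py
```

```text
t 10.0 tcp [ 538.6 -254.3   40.3] jaw -6.24 z [ 0.  0. -1.] w 20.1 F [-1.56  0.1  -0.2 ] q [ 0.46  0.73 -0.17  2.03  0.28  0.41 -0.03]
tail row 269 y@58 [ 540.3 -236. ]
nose [210 256] rows 247 270
```

Call:
send_rows(
  plan=[
    {"dx": 0.0004, "dy": 0.004, "dz": 0, "rx": 0, "ry": 0, "rz": 0, "fingers": -0.53},
    {"dx": 0.0002, "dy": 0.002, "dz": 0, "rx": 0, "ry": 0, "rz": 0, "fingers": -0.53},
    {"dx": 0.0002, "dy": 0.002, "dz": 0, "rx": 0, "ry": 0, "rz": 0, "fingers": -0.53},
    {"dx": -0.0005, "dy": -0.005, "dz": 0, "rx": 0, "ry": 0, "rz": 0, "fingers": -0.53},
    {"dx": 0, "dy": 0, "dz": 0, "rx": 0, "ry": 0, "rz": 0, "fingers": -0.53},
    {"dx": 0, "dy": 0, "dz": 0, "rx": 0, "ry": 0, "rz": 0, "fingers": -0.53},
    {"dx": 0, "dy": 0, "dz": 0, "rx": 0, "ry": 0, "rz": 0, "fingers": -0.53},
    {"dx": 0, "dy": 0, "dz": 0, "rx": 0, "ry": 0, "rz": 0, "fingers": -0.53},
  ],
)

```text
clock: 10.82
tool_pos: [538.9, -251.2, 40.3]
tool_rot: [-2.339, -2.097, -0.0]
wrist_force: [-0.6, -0.3, -0.3]
width: 20.1
```

```bash
python3 tip.py
```

```text
t 10.82 tcp [ 538.9 -251.2   40.3] jaw -6.24 z [ 0.  0. -1.] w 20.1 F [-0.56 -0.32 -0.33] q [ 0.45  0.72 -0.16  2.03  0.28  0.41 -0.04]
tail row 269 y@58 [ 540.6 -233. ]
nose [209 256] rows 249 270
```

Call:
send_rows(
  plan=[
    {"dx": 0.0004, "dy": 0.004, "dz": 0, "rx": 0, "ry": 0, "rz": 0, "fingers": -0.53},
    {"dx": 0.0002, "dy": 0.002, "dz": 0, "rx": 0, "ry": 0, "rz": 0, "fingers": -0.53},
    {"dx": 0.0002, "dy": 0.002, "dz": 0, "rx": 0, "ry": 0, "rz": 0, "fingers": -0.53},
    {"dx": -0.0005, "dy": -0.005, "dz": 0, "rx": 0, "ry": 0, "rz": 0, "fingers": -0.53},
    {"dx": 0, "dy": 0, "dz": 0, "rx": 0, "ry": 0, "rz": 0, "fingers": -0.53},
    {"dx": 0, "dy": 0, "dz": 0, "rx": 0, "ry": 0, "rz": 0, "fingers": -0.53},
    {"dx": 0, "dy": 0, "dz": 0, "rx": 0, "ry": 0, "rz": 0, "fingers": -0.53},
    {"dx": 0, "dy": 0, "dz": 0, "rx": 0, "ry": 0, "rz": 0, "fingers": -0.53},
  ],
)

```text
clock: 11.63
tool_pos: [539.2, -248.3, 40.2]
tool_rot: [-2.339, -2.097, -0.0]
wrist_force: [0.1, -0.2, 0.0]
width: 20.0
```

```bash
python3 tip.py
```

```text
t 11.63 tcp [ 539.2 -248.3   40.2] jaw -6.24 z [ 0.  0. -1.] w 20.0 F [ 0.08 -0.25  0.05] q [ 0.45  0.72 -0.16  2.03  0.28  0.4  -0.04]
tail row 269 y@58 [ 540.9 -230. ]
nose [208 257] rows 248 271
```

Call:
send_rows(
  plan=[
    {"dx": 0.0004, "dy": 0.004, "dz": 0, "rx": 0, "ry": 0, "rz": 0, "fingers": -0.53},
    {"dx": 0.0002, "dy": 0.002, "dz": 0, "rx": 0, "ry": 0, "rz": 0, "fingers": -0.53},
    {"dx": 0.0002, "dy": 0.002, "dz": 0, "rx": 0, "ry": 0, "rz": 0, "fingers": -0.53},
    {"dx": -0.0005, "dy": -0.005, "dz": 0, "rx": 0, "ry": 0, "rz": 0, "fingers": -0.53},
    {"dx": 0, "dy": 0, "dz": 0, "rx": 0, "ry": 0, "rz": 0, "fingers": -0.53},
    {"dx": 0, "dy": 0, "dz": 0, "rx": 0, "ry": 0, "rz": 0, "fingers": -0.53},
    {"dx": 0, "dy": 0, "dz": 0, "rx": 0, "ry": 0, "rz": 0, "fingers": -0.53},
    {"dx": 0, "dy": 0, "dz": 0, "rx": 0, "ry": 0, "rz": 0, "fingers": -0.53},
  ],
)

```text
clock: 12.45
tool_pos: [539.5, -245.3, 40.2]
tool_rot: [-2.339, -2.097, -0.0]
wrist_force: [0.1, 0.0, 0.6]
width: 20.1
```

```bash
python3 tip.py
```

```text
t 12.45 tcp [ 539.5 -245.3   40.2] jaw -6.25 z [ 0.  0. -1.] w 20.1 F [0.05 0.   0.56] q [ 0.44  0.72 -0.16  2.04  0.28  0.4  -0.05]
tail row 269 y@58 [ 541.2 -227. ]
nose [207 258] rows 251 271
```

Call:
send_rows(
  plan=[
    {"dx": 0.0004, "dy": 0.004, "dz": 0, "rx": 0, "ry": 0, "rz": 0, "fingers": -0.53},
    {"dx": 0.0002, "dy": 0.002, "dz": 0, "rx": 0, "ry": 0, "rz": 0, "fingers": -0.53},
    {"dx": 0.0002, "dy": 0.002, "dz": 0, "rx": 0, "ry": 0, "rz": 0, "fingers": -0.53},
    {"dx": -0.0005, "dy": -0.005, "dz": 0, "rx": 0, "ry": 0, "rz": 0, "fingers": -0.53},
    {"dx": 0, "dy": 0, "dz": 0, "rx": 0, "ry": 0, "rz": 0, "fingers": -0.53},
    {"dx": 0, "dy": 0, "dz": 0, "rx": 0, "ry": 0, "rz": 0, "fingers": -0.53},
    {"dx": 0, "dy": 0, "dz": 0, "rx": 0, "ry": 0, "rz": 0, "fingers": -0.53},
    {"dx": 0, "dy": 0, "dz": 0, "rx": 0, "ry": 0, "rz": 0, "fingers": -0.53},
  ],
)

```text
clock: 13.27
tool_pos: [539.8, -242.3, 40.2]
tool_rot: [-2.339, -2.097, -0.0]
wrist_force: [0.4, 0.1, 1.2]
width: 20.0
```

```bash
python3 tip.py
```

```text
t 13.27 tcp [ 539.8 -242.3   40.2] jaw -6.24 z [-0.  0. -1.] w 20.0 F [0.43 0.08 1.2 ] q [ 0.43  0.72 -0.16  2.04  0.27  0.4  -0.05]
tail row 270 y@58 [ 541.4 -224.4]
nose [205 258] rows 252 271
```

Call:
send_rows(
  plan=[
    {"dx": 0, "dy": 0, "dz": 0, "rx": 0, "ry": 0, "rz": 0, "fingers": -0.53},
    {"dx": 0, "dy": 0, "dz": 0, "rx": 0, "ry": 0, "rz": 0, "fingers": -0.53},
    {"dx": 0, "dy": 0, "dz": 0, "rx": 0, "ry": 0, "rz": 0, "fingers": -0.53},
    {"dx": 0, "dy": 0, "dz": 0, "rx": 0, "ry": 0, "rz": 0, "fingers": -0.53},
  ],
)

```text
clock: 13.75
tool_pos: [539.8, -242.4, 40.3]
tool_rot: [2.339, 2.097, -0.0]
wrist_force: [-0.0, 0.6, -0.1]
width: 20.1
```

```bash
python3 tip.py
```

```text
t 13.75 tcp [ 539.8 -242.4   40.3] jaw -6.25 z [ 0. -0. -1.] w 20.1 F [-0.01  0.59 -0.06] q [ 0.43  0.72 -0.16  2.04  0.27  0.4  -0.05]
tail row 269 y@58 [ 541.5 -224.1]
nose [205 258] rows 252 273
```

Still flat; continuing.

Call:
send_rows(
  plan=[
    {"dx": 0.0004, "dy": 0.004, "dz": 0, "rx": 0, "ry": 0, "rz": 0, "fingers": -0.53},
    {"dx": 0.0002, "dy": 0.002, "dz": 0, "rx": 0, "ry": 0, "rz": 0, "fingers": -0.53},
    {"dx": 0.0002, "dy": 0.002, "dz": 0, "rx": 0, "ry": 0, "rz": 0, "fingers": -0.53},
    {"dx": -0.0005, "dy": -0.005, "dz": 0, "rx": 0, "ry": 0, "rz": 0, "fingers": -0.53},
    {"dx": 0, "dy": 0, "dz": 0, "rx": 0, "ry": 0, "rz": 0, "fingers": -0.53},
    {"dx": 0, "dy": 0, "dz": 0, "rx": 0, "ry": 0, "rz": 0, "fingers": -0.53},
    {"dx": 0, "dy": 0, "dz": 0, "rx": 0, "ry": 0, "rz": 0, "fingers": -0.53},
    {"dx": 0, "dy": 0, "dz": 0, "rx": 0, "ry": 0, "rz": 0, "fingers": -0.53},
  ],
)

```text
clock: 14.57
tool_pos: [540.1, -239.2, 40.2]
tool_rot: [-2.339, -2.097, -0.0]
wrist_force: [-0.7, -0.5, -0.3]
width: 20.1
```

```bash
python3 tip.py
```

```text
t 14.57 tcp [ 540.1 -239.2   40.2] jaw -6.24 z [-0.  0. -1.] w 20.1 F [-0.68 -0.46 -0.34] q [ 0.43  0.72 -0.16  2.04  0.27  0.4  -0.05]
tail row 270 y@58 [ 541.7 -221.4]
nose [204 268] rows 252 273
```

Call:
send_rows(
  plan=[
    {"dx": 0.0004, "dy": 0.004, "dz": 0, "rx": 0, "ry": 0, "rz": 0, "fingers": -0.53},
    {"dx": 0.0002, "dy": 0.002, "dz": 0, "rx": 0, "ry": 0, "rz": 0, "fingers": -0.53},
    {"dx": 0.0002, "dy": 0.002, "dz": 0, "rx": 0, "ry": 0, "rz": 0, "fingers": -0.53},
    {"dx": -0.0005, "dy": -0.005, "dz": 0, "rx": 0, "ry": 0, "rz": 0, "fingers": -0.53},
    {"dx": 0, "dy": 0, "dz": 0, "rx": 0, "ry": 0, "rz": 0, "fingers": -0.53},
    {"dx": 0, "dy": 0, "dz": 0, "rx": 0, "ry": 0, "rz": 0, "fingers": -0.53},
    {"dx": 0, "dy": 0, "dz": 0, "rx": 0, "ry": 0, "rz": 0, "fingers": -0.53},
    {"dx": 0, "dy": 0, "dz": 0, "rx": 0, "ry": 0, "rz": 0, "fingers": -0.53},
  ],
)

```text
clock: 15.38
tool_pos: [540.4, -236.3, 40.2]
tool_rot: [-2.339, -2.097, -0.0]
wrist_force: [-0.3, -1.2, -0.2]
width: 19.8
```

```bash
python3 tip.py
```

```text
t 15.38 tcp [ 540.4 -236.3   40.2] jaw -6.24 z [-0.  0. -1.] w 19.8 F [-0.26 -1.15 -0.24] q [ 0.42  0.72 -0.16  2.04  0.27  0.4  -0.06]
tail row 270 y@58 [ 542.  -218.4]
nose [203 260] rows 253 274
```

Call:
send_rows(
  plan=[
    {"dx": 0.0004, "dy": 0.004, "dz": 0, "rx": 0, "ry": 0, "rz": 0, "fingers": -0.53},
    {"dx": 0.0002, "dy": 0.002, "dz": 0, "rx": 0, "ry": 0, "rz": 0, "fingers": -0.53},
    {"dx": 0.0002, "dy": 0.002, "dz": 0, "rx": 0, "ry": 0, "rz": 0, "fingers": -0.53},
    {"dx": -0.0005, "dy": -0.005, "dz": 0, "rx": 0, "ry": 0, "rz": 0, "fingers": -0.53},
    {"dx": 0, "dy": 0, "dz": 0, "rx": 0, "ry": 0, "rz": 0, "fingers": -0.53},
    {"dx": 0, "dy": 0, "dz": 0, "rx": 0, "ry": 0, "rz": 0, "fingers": -0.53},
    {"dx": 0, "dy": 0, "dz": 0, "rx": 0, "ry": 0, "rz": 0, "fingers": -0.53},
    {"dx": 0, "dy": 0, "dz": 0, "rx": 0, "ry": 0, "rz": 0, "fingers": -0.53},
  ],
)

```text
clock: 16.2
tool_pos: [540.7, -233.2, 40.2]
tool_rot: [-2.339, -2.097, -0.0]
wrist_force: [0.4, -0.5, -0.5]
width: 20.3
```

```bash
python3 tip.py
```

```text
t 16.2 tcp [ 540.7 -233.2   40.2] jaw -6.24 z [-0.  0. -1.] w 20.3 F [ 0.4  -0.51 -0.49] q [ 0.42  0.72 -0.16  2.04  0.27  0.4  -0.06]
tail row 273 y@58 [ 542.2 -216.6]
nose [201 264] rows 256 276
```

Call:
send_rows(
  plan=[
    {"dx": 0, "dy": -0.005, "dz": 0, "rx": 0, "ry": 0, "rz": 0, "fingers": -0.53},
    {"dx": 0, "dy": -0.005, "dz": 0, "rx": 0, "ry": 0, "rz": 0, "fingers": -0.53},
    {"dx": 0, "dy": -0.005, "dz": 0, "rx": 0, "ry": 0, "rz": 0, "fingers": -0.53},
    {"dx": 0, "dy": 0, "dz": 0, "rx": 0, "ry": 0, "rz": 0, "fingers": -0.53},
    {"dx": 0, "dy": 0, "dz": 0, "rx": 0, "ry": 0, "rz": 0, "fingers": -0.53},
    {"dx": 0, "dy": 0, "dz": 0, "rx": 0, "ry": 0, "rz": 0, "fingers": -0.53},
  ],
)

```text
clock: 16.85
tool_pos: [540.6, -248.5, 40.2]
tool_rot: [-2.339, -2.097, -0.0]
wrist_force: [-0.5, 0.7, -0.6]
width: 20.4
```

```bash
python3 tip.py
python3 - <<'E'
from h import *
im=vision.capture("wrist");im2=vision.capture("side")
cv2.imwrite("pics/w4.png",np.hstack([im,cv2.resize(im2[180:300,180:340],(560,420))])[:,:,::-1])
c=cv2.imread("pics/w4.png");cv2.imwrite("pics/w4.png",cv2.resize(c,(800,300)))
E
```

```text
t 16.85 tcp [ 540.6 -248.5   40.2] jaw -6.27 z [-0.  0. -1.] w 20.4 F [-0.51  0.71 -0.63] q [ 0.44  0.72 -0.16  2.03  0.28  0.41 -0.04]
tail row 233 y@58 [ 543.8 -216.2]
nose [201 263] rows 256 276
```

View pics/w4.png

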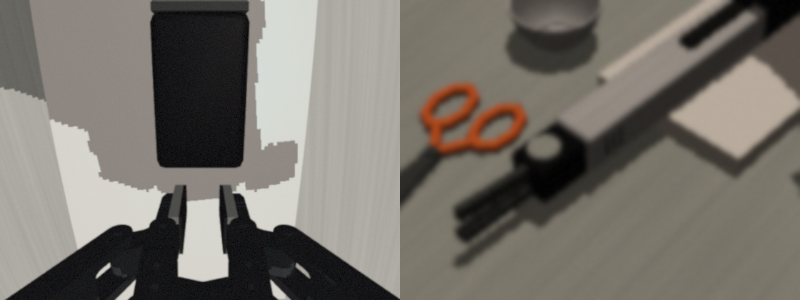

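Not tipped yet: the tail is flat and there's still a shadow gap under the blades (px 460,260 in the right half). I'll go on with a 2 mm push.

Call:
send_rows(
  plan=[
    {"dx": 0.0005, "dy": 0.009, "dz": 0, "rx": 0, "ry": 0, "rz": 0, "fingers": -0.53},
    {"dx": 0.0002, "dy": 0.006, "dz": 0, "rx": 0, "ry": 0, "rz": 0, "fingers": -0.53},
    {"dx": 0.0002, "dy": 0.0035, "dz": 0, "rx": 0, "ry": 0, "rz": 0, "fingers": -0.53},
    {"dx": 0.0002, "dy": 0.002, "dz": 0, "rx": 0, "ry": 0, "rz": 0, "fingers": -0.53},
    {"dx": 0.0002, "dy": 0.002, "dz": 0, "rx": 0, "ry": 0, "rz": 0, "fingers": -0.53},
    {"dx": -0.0005, "dy": -0.005, "dz": 0, "rx": 0, "ry": 0, "rz": 0, "fingers": -0.53},
    {"dx": 0, "dy": 0, "dz": 0, "rx": 0, "ry": 0, "rz": 0, "fingers": -0.53},
    {"dx": 0, "dy": 0, "dz": 0, "rx": 0, "ry": 0, "rz": 0, "fingers": -0.53},
  ],
)

```text
clock: 17.77
tool_pos: [541.4, -231.2, 40.2]
tool_rot: [-2.34, -2.096, -0.0]
wrist_force: [0.0, -0.5, 0.2]
width: 20.3
```

Call:
send_rows(
  plan=[
    {"dx": 0, "dy": 0, "dz": 0, "rx": 0, "ry": 0, "rz": 0, "fingers": -0.53},
    {"dx": 0, "dy": 0, "dz": 0, "rx": 0, "ry": 0, "rz": 0, "fingers": -0.53},
    {"dx": 0, "dy": 0, "dz": 0, "rx": 0, "ry": 0, "rz": 0, "fingers": -0.53},
    {"dx": 0, "dy": 0, "dz": 0, "rx": 0, "ry": 0, "rz": 0, "fingers": -0.53},
  ],
)

```text
clock: 18.1
tool_pos: [541.5, -230.9, 40.3]
tool_rot: [-2.339, -2.097, -0.0]
wrist_force: [0.2, 0.1, -0.6]
width: 19.8
```

```bash
python3 tip.py
```

```text
t 18.1 tcp [ 541.5 -230.9   40.3] jaw -6.25 z [ 0.  0. -1.] w 19.8 F [ 0.19  0.08 -0.64] q [ 0.41  0.72 -0.16  2.05  0.27  0.4  -0.07]
tail row 288 y@58 [ 542.3 -220.4]
nose [200 272] rows 264 283
```

It has tipped: the nose rows dropped 8 px and the tail rose. I'll retract and locate the large clip.

Call:
send_rows(
  plan=[
    {"dx": -0.001, "dy": -0.01, "dz": 0, "rx": 0, "ry": 0, "rz": 0, "fingers": -0.53},
    {"dx": -0.002, "dy": -0.02, "dz": 0, "rx": 0, "ry": 0, "rz": 0, "fingers": -0.53},
    {"dx": -0.002, "dy": -0.02, "dz": 0.015, "rx": 0, "ry": 0, "rz": 0, "fingers": -0.53},
    {"dx": 0, "dy": 0, "dz": 0.035, "rx": 0, "ry": 0, "rz": 0, "fingers": -0.53},
    {"dx": 0, "dy": 0, "dz": 0.035, "rx": 0, "ry": 0, "rz": 0, "fingers": -0.2},
    {"dx": 0, "dy": 0, "dz": 0.035, "rx": 0, "ry": 0, "rz": 0, "fingers": 0.1},
    {"dx": 0, "dy": 0, "dz": 0.035, "rx": 0, "ry": 0, "rz": 0, "fingers": 0.1},
    {"dx": 0, "dy": 0, "dz": 0.02, "rx": 0, "ry": 0, "rz": 0, "fingers": 0.1},
  ],
)

```text
clock: 18.92
tool_pos: [537.1, -282.3, 219.2]
tool_rot: [2.337, 2.094, 0.002]
wrist_force: [0.3, -0.8, 0.1]
width: 47.2
```

Run:
```python
from h import *
s=st();im=vision.capture("top")
for d in nets.masks_of("hanger","top"):
  w=plane("top",cont(d["pixels"]),30)[:,:2].astype(np.float32);r=cv2.minAreaRect(w);print(round(d["confidence"],2),np.round(d["location"]),int(d["pixels"].sum()),np.round(r[0]),np.round(r[1]),round(r[2],1))
r,w=rect("shear","top",50);print("shear",np.round(cv2.boxPoints(r)).tolist(),r[2])
P=plane("top",[[s0] for s0 in [[115,237],[101,238],[131,239]]],32);print(np.round(P,0).tolist())
im2=vision.capture("side");[print("side",np.round(d["location"]),cont(d["pixels"])[cont(d["pixels"])[:,0].argmin()]) for d in nets.masks_of("shear","side")[:1]]
c=cv2.resize(im[205:295,85:185],(400,360),interpolation=2);e=cv2.resize(im2[180:300,180:340],(400,360),interpolation=2)
cv2.imwrite("pics/c5.png",np.hstack([c,e])[:,:,::-1])
```

```text
t 18.92 tcp [ 537.1 -282.3  219.2] jaw -6.3 z [ 0.003 -0.002 -1.   ] w 47.2 F [ 0.26 -0.76  0.05] q [ 0.58  0.49 -0.27  1.89  0.18  0.78  0.1 ]
0.75 [113. 240.] 400 [480. 366.] [33. 67.] 0.8
0.67 [109. 275.] 207 [402. 369.] [47. 25.] 58.5
0.53 [158. 257.] 230 [439. 273.] [46. 29.] 50.8
shear [[520.0, -210.0], [568.0, -215.0], [611.0, 205.0], [562.0, 210.0]] 84.1844482421875
[[481.0, 365.0, 32.0], [479.0, 395.0, 32.0], [478.0, 330.0, 32.0]]
side [273. 218.] [200 272]
```

View pics/c5.png

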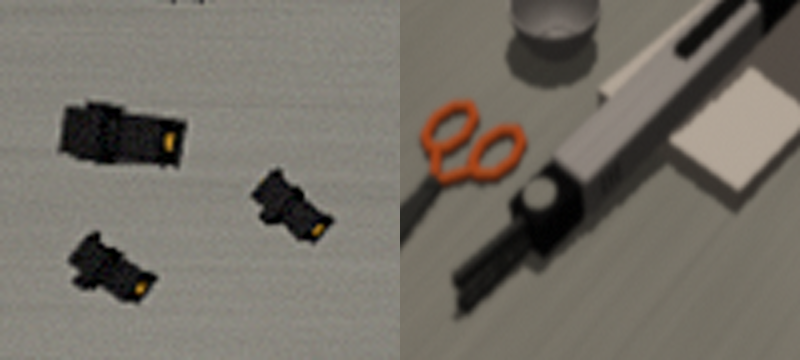

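The left crop shows the three clips at px (122,137), (293,208) and (112,270). The first is 67 mm long and the other two are 47 mm, so the first is the hanger. In the right crop the blade tip is down on the bench at (460,310). Next I'll fly to the clip.

Call:
send_rows(
  plan=[
    {"dx": -0.0028, "dy": 0.0322, "dz": 0, "rx": 0, "ry": 0, "rz": 0.08, "fingers": 0},
    {"dx": -0.0028, "dy": 0.0322, "dz": 0, "rx": 0, "ry": 0, "rz": 0.08, "fingers": 0},
    {"dx": -0.0028, "dy": 0.0322, "dz": 0, "rx": 0, "ry": 0, "rz": 0.08, "fingers": 0},
    {"dx": -0.0028, "dy": 0.0322, "dz": 0, "rx": 0, "ry": 0, "rz": 0.08, "fingers": 0},
    {"dx": -0.0028, "dy": 0.0322, "dz": 0, "rx": 0, "ry": 0, "rz": 0.08, "fingers": 0},
    {"dx": -0.0028, "dy": 0.0322, "dz": 0, "rx": 0, "ry": 0, "rz": 0.08, "fingers": 0},
    {"dx": -0.0028, "dy": 0.0322, "dz": 0, "rx": 0, "ry": 0, "rz": 0.08, "fingers": 0},
    {"dx": -0.0028, "dy": 0.0322, "dz": 0, "rx": 0, "ry": 0, "rz": 0.08, "fingers": 0},
  ],
)

```text
clock: 19.83
tool_pos: [513.1, -22.1, 213.9]
tool_rot: [-1.554, -2.728, 0.002]
wrist_force: [0.9, 1.0, -0.4]
width: 42.5
```

Call:
send_rows(
  plan=[
    {"dx": -0.0028, "dy": 0.0322, "dz": 0, "rx": 0, "ry": 0, "rz": 0.08, "fingers": 0},
    {"dx": -0.0028, "dy": 0.0322, "dz": 0, "rx": 0, "ry": 0, "rz": 0.08, "fingers": 0},
    {"dx": -0.0028, "dy": 0.0322, "dz": 0, "rx": 0, "ry": 0, "rz": 0.08, "fingers": 0},
    {"dx": -0.0028, "dy": 0.0322, "dz": 0, "rx": 0, "ry": 0, "rz": 0.08, "fingers": 0},
    {"dx": -0.0028, "dy": 0.0322, "dz": 0, "rx": 0, "ry": 0, "rz": 0.08, "fingers": 0},
    {"dx": -0.0028, "dy": 0.0322, "dz": 0, "rx": 0, "ry": 0, "rz": 0.08, "fingers": 0},
    {"dx": -0.0028, "dy": 0.0322, "dz": 0, "rx": 0, "ry": 0, "rz": 0.08, "fingers": 0},
    {"dx": -0.0028, "dy": 0.0322, "dz": 0, "rx": 0, "ry": 0, "rz": 0.08, "fingers": 0},
  ],
)

```text
clock: 20.5
tool_pos: [490.9, 235.2, 213.7]
tool_rot: [-0.617, -3.078, 0.002]
wrist_force: [1.0, -0.4, -0.2]
width: 43.0
```

Call:
send_rows(
  plan=[
    {"dx": -0.003, "dy": 0.0322, "dz": 0, "rx": 0, "ry": 0, "rz": 0.08, "fingers": 0},
    {"dx": -0.003, "dy": 0.0322, "dz": 0, "rx": 0, "ry": 0, "rz": 0.08, "fingers": 0},
    {"dx": -0.003, "dy": 0.0322, "dz": 0, "rx": 0, "ry": 0, "rz": 0.08, "fingers": 0},
    {"dx": -0.003, "dy": 0.0322, "dz": -0.01, "rx": 0, "ry": 0, "rz": 0.08, "fingers": 0},
    {"dx": 0, "dy": 0, "dz": 0, "rx": 0, "ry": 0, "rz": 0, "fingers": 0},
    {"dx": 0, "dy": 0, "dz": 0, "rx": 0, "ry": 0, "rz": 0, "fingers": 0},
  ],
)

```text
clock: 21.0
tool_pos: [478.2, 364.3, 203.1]
tool_rot: [-0.12, -3.136, 0.001]
wrist_force: [0.0, -1.1, 0.3]
width: 42.5
```

Run:
```python
from h import *
s=st();P=vision.camera_params("wrist");im=vision.capture("wrist");cv2.imwrite("pics/w6.png",im[:,:,::-1])
for d in nets.masks_of("hanger","wrist"):
  w=plane("wrist",cont(d["pixels"]),32,P)[:,:2].astype(np.float32);r=cv2.minAreaRect(w);print(round(d["confidence"],2),np.round(d["location"]),int(d["pixels"].sum()),np.round(r[0],1),np.round(r[1],1),round(r[2],1))
np.save("P6.npy",P,allow_pickle=True)
```

```text
t 21.0 tcp [478.2 364.3 203.1] jaw 85.61 z [-0.004 -0.001 -1.   ] w 42.5 F [ 0.01 -1.1   0.34] q [-0.27  0.58 -0.71  1.89  0.5   0.85  0.26]
0.97 [282.  95.] 1199 [406.2 370.4] [40.2 24.1] 51.3
0.73 [289. 182.] 2246 [483.7 368.2] [57.9 46.7] 84.8
0.63 [176. 151.] 1245 [444.5 276.9] [42.1 34.2] 49.3
```

View pics/w6.png

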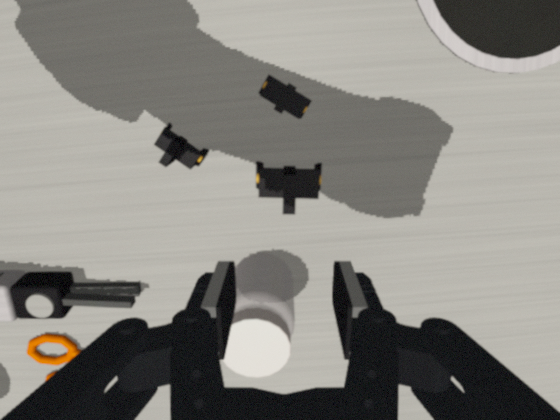

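Run:
```python
from h import *
P=np.load("P6.npy",allow_pickle=True).item()
print(np.round(plane("wrist",[[257,182],[321,182],[289,182],[289,167],[289,198]],31,P),1).tolist())
print(np.round(plane("wrist",[[283,204],[296,204],[289,213],[289,196]],66,P),1).tolist())
im=cv2.imread("pics/w6.png")[150:225,240:340]
g=im.astype(int).sum(2)
for r in range(0,75,5): 
  i=np.where(g[r]<150)[0]; print(r+150,(i.min()+240,i.max()+240) if len(i) else None)
```

```text
[[475.8, 341.5, 31.0], [479.9, 397.2, 31.0], [477.9, 369.4, 31.0], [464.6, 370.3, 31.0], [492.4, 368.3, 31.0]]
[[486.2, 363.6, 66.0], [487.0, 373.8, 66.0], [494.1, 367.7, 66.0], [480.0, 368.7, 66.0]]
150 None
155 None
160 None
165 (np.int64(257), np.int64(320))
170 (np.int64(257), np.int64(320))
175 (np.int64(260), np.int64(319))
180 (np.int64(264), np.int64(318))
185 (np.int64(258), np.int64(319))
190 (np.int64(262), np.int64(317))
195 (np.int64(268), np.int64(316))
200 (np.int64(285), np.int64(293))
205 (np.int64(285), np.int64(293))
210 (np.int64(286), np.int64(290))
215 None
220 None
```

Call:
send_rows(
  plan=[
    {"dx": 0, "dy": 0.0047, "dz": -0.03, "rx": 0, "ry": 0, "rz": 0, "fingers": 0},
    {"dx": 0, "dy": 0, "dz": -0.035, "rx": 0, "ry": 0, "rz": 0, "fingers": 0},
    {"dx": 0, "dy": 0, "dz": -0.035, "rx": 0, "ry": 0, "rz": 0, "fingers": 0},
    {"dx": 0, "dy": 0, "dz": -0.03, "rx": 0, "ry": 0, "rz": 0, "fingers": 0},
    {"dx": 0, "dy": 0, "dz": -0.02, "rx": 0, "ry": 0, "rz": 0, "fingers": 0},
    {"dx": 0, "dy": 0, "dz": -0.007, "rx": 0, "ry": 0, "rz": 0, "fingers": 0},
    {"dx": 0, "dy": 0, "dz": 0, "rx": 0, "ry": 0, "rz": 0, "fingers": 0},
  ],
)

```text
clock: 21.68
tool_pos: [479.4, 365.9, 46.7]
tool_rot: [-0.128, -3.137, 0.004]
wrist_force: [0.4, 0.1, -0.1]
width: 42.5
```

Call:
send_rows(
  newtons=30,
  plan=[
    {"dx": 0, "dy": 0, "dz": 0, "rx": 0, "ry": 0, "rz": 0, "fingers": -1},
    {"dx": 0, "dy": 0, "dz": 0, "rx": 0, "ry": 0, "rz": 0, "fingers": -1},
    {"dx": 0, "dy": 0, "dz": 0, "rx": 0, "ry": 0, "rz": 0, "fingers": -1},
    {"dx": 0, "dy": 0, "dz": 0, "rx": 0, "ry": 0, "rz": 0, "fingers": -1},
    {"dx": 0, "dy": 0, "dz": 0, "rx": 0, "ry": 0, "rz": 0, "fingers": -1},
  ],
)

```text
clock: 22.1
tool_pos: [480.5, 368.1, 49.6]
tool_rot: [0.126, 3.137, 0.002]
wrist_force: [-0.0, -0.6, 7.8]
width: 9.5
```

```bash
python3 -c "
from h import *
st()"
```

```text
t 22.1 tcp [480.5 368.1  49.6] jaw 85.41 z [ 0.002  0.001 -1.   ] w 9.5 F [-0.05 -0.58  7.85] q [-0.4   0.77 -0.54  1.99  0.71  0.58  0.06]
```

Call:
send_rows(
  plan=[
    {"dx": 0, "dy": 0, "dz": 0.015, "rx": 0, "ry": 0, "rz": 0, "fingers": -1},
    {"dx": 0, "dy": 0, "dz": 0.03, "rx": 0, "ry": 0, "rz": 0, "fingers": -1},
    {"dx": 0, "dy": 0, "dz": 0.035, "rx": 0, "ry": 0, "rz": 0, "fingers": -1},
    {"dx": 0, "dy": 0, "dz": 0.035, "rx": 0, "ry": 0, "rz": 0, "fingers": -1},
    {"dx": 0, "dy": 0, "dz": 0.035, "rx": 0, "ry": 0, "rz": 0, "fingers": -1},
    {"dx": 0, "dy": 0, "dz": 0.03, "rx": 0, "ry": 0, "rz": 0, "fingers": -1},
    {"dx": 0, "dy": 0, "dz": 0, "rx": 0, "ry": 0, "rz": 0, "fingers": -1},
  ],
)

```text
clock: 22.68
tool_pos: [481.1, 370.0, 234.7]
tool_rot: [0.125, 3.132, 0.009]
wrist_force: [0.3, 1.2, -0.4]
width: 9.2
```

Run:
```python
from h import *
s=st();P=vision.camera_params("wrist");im=vision.capture("wrist");R=Ro.from_rotvec(s["tool_rot"]).as_matrix()
# expected clip outline: mid 16.6 below TCP (tool z), x offset 0; draw roof corners & plate top
p=s["tool_pos"]
def W(x,y,z): return p+R@np.array([x,y,z+16.6])
pts=[W(x,y,2) for x in(-13,13) for y in(-27,27)]+[W(16,y,-33) for y in(-5,5)]+[W(x,y,33) for x in(13,) for y in(-31,31)]
for q in proj("wrist",pts,P): cv2.circle(im,tuple(int(round(v)) for v in q),2,(255,0,0),-1);print(np.round(q),end="")
cv2.imwrite("pics/w7.png",cv2.resize(im[180:420,120:440],(800,600))[:,:,::-1])
```

```text
t 22.68 tcp [481.1 370.  234.7] jaw 85.43 z [ 0.007  0.006 -1.   ] w 9.2 F [ 0.26  1.21 -0.43] q [-0.25  0.55 -0.74  1.86  0.47  0.9   0.28]
[227. 289.][338. 289.][224. 240.][341. 240.][269. 272.][296. 272.][226. 217.][340. 217.]
```

View pics/w7.png

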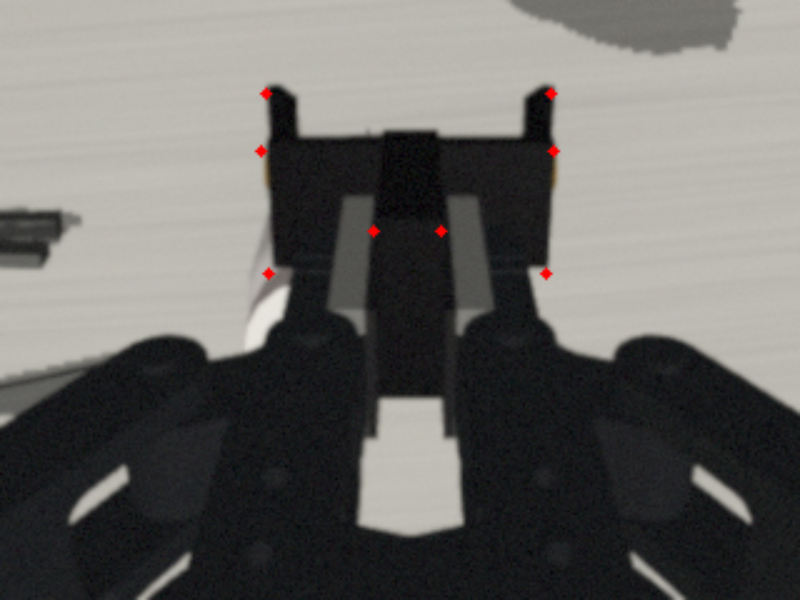

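Call:
send_rows(
  plan=[
    {"dx": 0.0049, "dy": -0.0277, "dz": 0, "rx": 0, "ry": 0, "rz": -0.0995, "fingers": -1},
    {"dx": 0.0049, "dy": -0.0277, "dz": 0, "rx": 0, "ry": 0, "rz": -0.0995, "fingers": -1},
    {"dx": 0.0049, "dy": -0.0277, "dz": 0, "rx": 0, "ry": 0, "rz": -0.0995, "fingers": -1},
    {"dx": 0.0049, "dy": -0.0277, "dz": 0, "rx": 0, "ry": 0, "rz": -0.0995, "fingers": -1},
    {"dx": 0.0049, "dy": -0.0277, "dz": 0, "rx": 0, "ry": 0, "rz": -0.0995, "fingers": -1},
    {"dx": 0.0049, "dy": -0.0277, "dz": 0, "rx": 0, "ry": 0, "rz": -0.0995, "fingers": -1},
    {"dx": 0.0049, "dy": -0.0277, "dz": 0, "rx": 0, "ry": 0, "rz": -0.0995, "fingers": -1},
    {"dx": 0.0049, "dy": -0.0277, "dz": 0, "rx": 0, "ry": 0, "rz": -0.0995, "fingers": -1},
  ],
)

```text
clock: 23.4
tool_pos: [518.4, 144.4, 227.4]
tool_rot: [-1.339, -2.841, 0.002]
wrist_force: [0.4, -0.1, 0.2]
width: 9.3
```

Call:
send_rows(
  plan=[
    {"dx": 0.0049, "dy": -0.0277, "dz": 0, "rx": 0, "ry": 0, "rz": -0.0995, "fingers": -1},
    {"dx": 0.0049, "dy": -0.0277, "dz": 0, "rx": 0, "ry": 0, "rz": -0.0995, "fingers": -1},
    {"dx": 0.0049, "dy": -0.0277, "dz": 0, "rx": 0, "ry": 0, "rz": -0.0995, "fingers": -1},
    {"dx": 0.0049, "dy": -0.0277, "dz": 0, "rx": 0, "ry": 0, "rz": -0.0995, "fingers": -1},
    {"dx": 0.0049, "dy": -0.0277, "dz": 0, "rx": 0, "ry": 0, "rz": -0.0995, "fingers": -1},
    {"dx": 0.0049, "dy": -0.0277, "dz": 0, "rx": 0, "ry": 0, "rz": -0.0995, "fingers": -1},
    {"dx": 0.0049, "dy": -0.0277, "dz": 0, "rx": 0, "ry": 0, "rz": -0.0995, "fingers": -1},
    {"dx": 0.0049, "dy": -0.0277, "dz": 0, "rx": 0, "ry": 0, "rz": -0.0995, "fingers": -1},
  ],
)

```text
clock: 24.07
tool_pos: [557.5, -77.0, 227.4]
tool_rot: [-2.335, -2.1, 0.002]
wrist_force: [0.2, -0.1, -1.4]
width: 9.4
```

Call:
send_rows(
  plan=[
    {"dx": 0, "dy": 0, "dz": -0.02, "rx": 0, "ry": 0, "rz": 0, "fingers": -1},
    {"dx": 0, "dy": 0, "dz": 0, "rx": 0, "ry": 0, "rz": 0, "fingers": -1},
    {"dx": 0, "dy": 0, "dz": 0, "rx": 0, "ry": 0, "rz": 0, "fingers": -1},
    {"dx": 0, "dy": 0, "dz": 0, "rx": 0, "ry": 0, "rz": 0, "fingers": -1},
  ],
)

```text
clock: 24.4
tool_pos: [557.7, -74.2, 208.1]
tool_rot: [-2.327, -2.108, 0.001]
wrist_force: [-0.3, -0.4, 0.0]
width: 9.3
```

Run:
```python
from h import *
s=st();P=vision.camera_params("wrist");im=vision.capture("wrist");np.save("P8.npy",P,allow_pickle=True);cv2.imwrite("pics/w8raw.png",im[:,:,::-1])
a=np.array([.0945,.9955]);b=np.array([-a[1],a[0]])
for t in(-80,-40,40,80):
  q=proj("wrist",[[*(np.array([548,-8.5])+b*t),20]],P)[0];cv2.circle(im,tuple(int(round(v)) for v in q),2,(255,0,0),-1)
for t in(-60,-30,0,30,60):
  for o in(-21,21):
    q=np.array([564.5,-10])+t*np.array([.101,.995])+o*b;z=20+38*.994-t*.112
    q=proj("wrist",[[*(q+4.2*a),z]],P)[0];cv2.circle(im,tuple(int(round(v)) for v in q),2,(0,0,255),-1)
cv2.imwrite("pics/w8.png",cv2.resize(im,(800,600))[:,:,::-1])
```

```text
t 24.4 tcp [557.7 -74.2 208.1] jaw -5.66 z [-0.001  0.001 -1.   ] w 9.3 F [-0.34 -0.42  0.01] q [ 0.24  0.46 -0.29  1.99  0.2   0.72 -0.27]
```

View pics/w8.png

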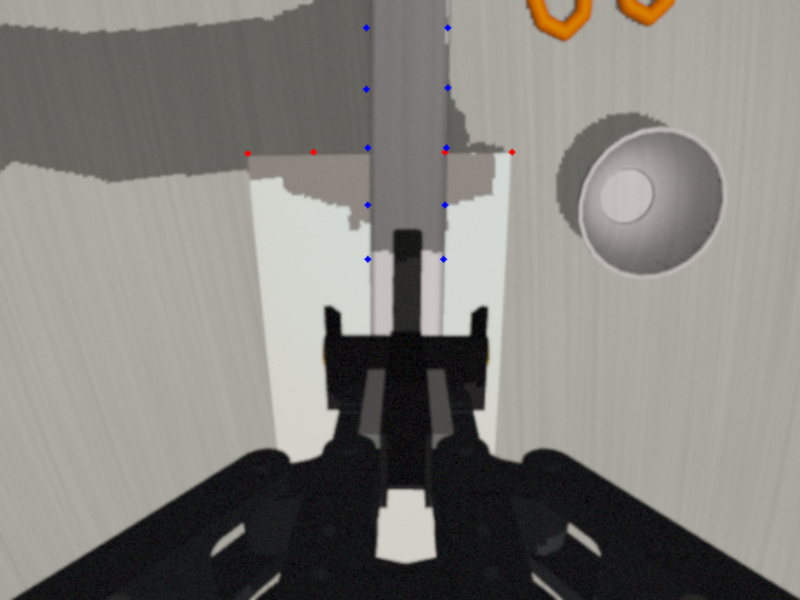

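The predicted board corners fall right on the picture's corners at (248,154) and (512,152). The shear's tube runs between columns 371 and 447, about 1 mm right of my estimate, and the clip hangs square. I'll refine the lateral offset numerically.

Run:
```python
from h import *
P=np.load("P8.npy",allow_pickle=True).item();im=cv2.imread("pics/w8raw.png").astype(float)
g=cv2.GaussianBlur(im,(1,5),0)
a=np.array([.101,.995]);b=np.array([-a[1],a[0]])
for r in(30,55,70,130,140,150,160):
  d=np.abs(g[r,2:]-g[r,:-2]).sum(1);L=250+np.argmax(d[249:272]);R_=302+np.argmax(d[301:325])
  t=0
  for _ in range(4):
    z=20+37.8-t*.112;w=plane("wrist",[[L,r],[R_,r]],z,P)[:,:2];t=(w.mean(0)-[564.5,-10])@a-4.2
  print(r,L,R_,"t",round(t,1),"width",round(abs((w[1]-w[0])@b),1),"lat",round((w.mean(0)-[564.5,-10])@b,2))
```

```text
30 260 315 t 52.4 width 40.6 lat -2.14
55 260 314 t 34.7 width 40.3 lat -1.88
70 260 318 t 23.9 width 43.5 lat -3.44
130 258 312 t -20.3 width 41.6 lat -0.66
140 258 321 t -27.8 width 48.7 lat -4.18
150 258 312 t -35.5 width 42.0 lat -0.73
160 259 313 t -43.2 width 42.2 lat -1.56
```

Call:
send_rows(
  plan=[
    {"dx": 0.0023, "dy": 0.018, "dz": -0.014, "rx": -0.028, "ry": 0.003, "rz": -0.009, "fingers": -1},
    {"dx": 0.002, "dy": 0.018, "dz": -0.018, "rx": -0.028, "ry": 0.003, "rz": 0, "fingers": -1},
    {"dx": 0.002, "dy": 0.0174, "dz": -0.018, "rx": -0.028, "ry": 0.003, "rz": 0, "fingers": -1},
    {"dx": 0.002, "dy": 0.015, "dz": -0.018, "rx": -0.027, "ry": 0.003, "rz": 0, "fingers": -1},
    {"dx": 0, "dy": 0, "dz": -0.018, "rx": 0, "ry": 0, "rz": 0, "fingers": -1},
    {"dx": 0, "dy": 0, "dz": 0, "rx": 0, "ry": 0, "rz": 0, "fingers": -1},
    {"dx": 0, "dy": 0, "dz": 0, "rx": 0, "ry": 0, "rz": 0, "fingers": -1},
    {"dx": 0, "dy": 0, "dz": 0, "rx": 0, "ry": 0, "rz": 0, "fingers": -1},
  ],
)

```text
clock: 25.12
tool_pos: [566.8, -7.3, 123.3]
tool_rot: [2.282, 2.044, -0.127]
wrist_force: [-0.3, -0.4, -1.4]
width: 9.1
```

Run:
```python
from h import *
s=st();P=vision.camera_params("wrist");im=vision.capture("wrist");im2=vision.capture("side")
R=Ro.from_rotvec(s["tool_rot"]).as_matrix();p=s["tool_pos"]+R@[2.2,.3,16.6];print("mid",np.round(p,1),np.round(R,3).tolist())
cv2.imwrite("pics/w9.png",np.hstack([cv2.resize(im,(520,390)),cv2.resize(im2[150:270,230:310],(260,390),interpolation=2)])[:,:,::-1])
```

```text
t 25.12 tcp [566.8  -7.3 123.3] jaw -6.31 z [-0.011 -0.111 -0.994] w 9.1 F [-0.35 -0.4  -1.42] q [-0.04  0.58 -0.16  2.05  0.36  0.58 -0.59]
mid [567.1  -7.  106.6] [[0.109, 0.994, -0.011], [0.988, -0.11, -0.111], [-0.111, 0.001, -0.994]]
```

View pics/w9.png

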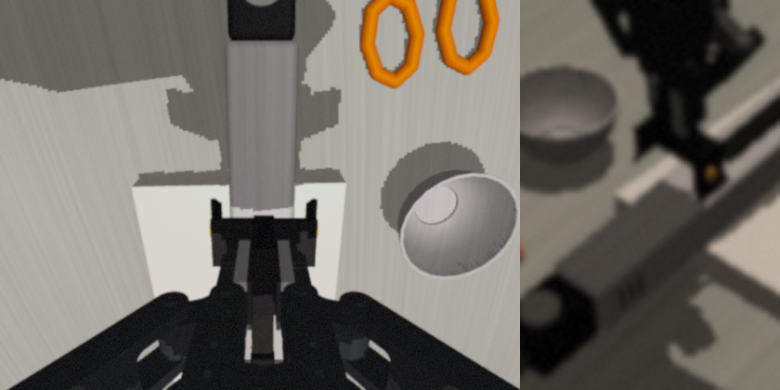

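Call:
send_rows(
  plan=[
    {"dx": -0.0006, "dy": 0.0015, "dz": -0.01, "rx": 0, "ry": 0, "rz": 0, "fingers": -1},
    {"dx": 0, "dy": 0, "dz": -0.01, "rx": 0, "ry": 0, "rz": 0, "fingers": -1},
    {"dx": 0, "dy": 0, "dz": -0.008, "rx": 0, "ry": 0, "rz": 0, "fingers": -1},
    {"dx": 0, "dy": 0, "dz": -0.006, "rx": 0, "ry": 0, "rz": 0, "fingers": -1},
    {"dx": 0, "dy": 0, "dz": -0.003, "rx": 0, "ry": 0, "rz": 0, "fingers": -1},
    {"dx": 0, "dy": 0, "dz": 0, "rx": 0, "ry": 0, "rz": 0, "fingers": -1},
    {"dx": 0, "dy": 0, "dz": 0, "rx": 0, "ry": 0, "rz": 0, "fingers": -1},
    {"dx": 0, "dy": 0, "dz": 0, "rx": 0, "ry": 0, "rz": 0, "fingers": -1},
  ],
)

```text
clock: 25.88
tool_pos: [566.0, -5.5, 85.4]
tool_rot: [2.283, 2.044, -0.127]
wrist_force: [0.2, 0.2, -0.5]
width: 8.9
```

Run:
```python
from h import *
s=st();R=Ro.from_rotvec(s["tool_rot"]).as_matrix();p=s["tool_pos"]+R@[2.2,.3,16.6];print("mid",np.round(p,1))
```

```text
t 25.88 tcp [566.   -5.5  85.4] jaw -6.3 z [-0.012 -0.111 -0.994] w 8.9 F [ 0.23  0.22 -0.49] q [-0.07  0.64 -0.13  2.07  0.39  0.5  -0.63]
mid [566.3  -5.2  68.6]
```

Call:
send_rows(
  plan=[
    {"dx": 0, "dy": 0, "dz": -0.002, "rx": 0, "ry": 0, "rz": 0, "fingers": -1},
    {"dx": 0, "dy": 0, "dz": -0.002, "rx": 0, "ry": 0, "rz": 0, "fingers": -1},
    {"dx": 0, "dy": 0, "dz": 0, "rx": 0, "ry": 0, "rz": 0, "fingers": -1},
    {"dx": 0, "dy": 0, "dz": 0, "rx": 0, "ry": 0, "rz": 0, "fingers": -1},
  ],
)

```text
clock: 26.22
tool_pos: [565.8, -5.5, 81.3]
tool_rot: [2.283, 2.045, -0.128]
wrist_force: [1.2, 0.5, 0.3]
width: 9.5
```

Call:
send_rows(
  plan=[
    {"dx": 0, "dy": 0, "dz": -0.001, "rx": 0, "ry": 0, "rz": 0, "fingers": -1},
    {"dx": 0, "dy": 0, "dz": 0, "rx": 0, "ry": 0, "rz": 0, "fingers": -1},
    {"dx": 0, "dy": 0, "dz": 0, "rx": 0, "ry": 0, "rz": 0, "fingers": -1},
  ],
)

```text
clock: 26.47
tool_pos: [565.9, -5.5, 80.3]
tool_rot: [2.283, 2.044, -0.127]
wrist_force: [0.4, -0.1, -0.9]
width: 9.0
```

Call:
send_rows(
  plan=[
    {"dx": 0, "dy": 0, "dz": -0.0008, "rx": 0, "ry": 0, "rz": 0, "fingers": -1},
    {"dx": 0, "dy": 0, "dz": 0, "rx": 0, "ry": 0, "rz": 0, "fingers": -1},
    {"dx": 0, "dy": 0, "dz": 0, "rx": 0, "ry": 0, "rz": 0, "fingers": -1},
  ],
)

```text
clock: 26.72
tool_pos: [565.8, -5.5, 79.4]
tool_rot: [2.283, 2.044, -0.128]
wrist_force: [0.7, -0.3, -1.2]
width: 9.0
```

Run:
```python
from h import *
s=st();im2=vision.capture("side");im=vision.capture("wrist")
cv2.imwrite("pics/w10.png",np.hstack([cv2.resize(im,(440,330)),cv2.resize(im2[160:250,240:320],(360,405),interpolation=2)[:330]])[:,:,::-1])
```

```text
t 26.72 tcp [565.8  -5.5  79.4] jaw -6.3 z [-0.012 -0.111 -0.994] w 9.0 F [ 0.66 -0.26 -1.24] q [-0.07  0.65 -0.12  2.08  0.39  0.49 -0.63]
```

View pics/w10.png

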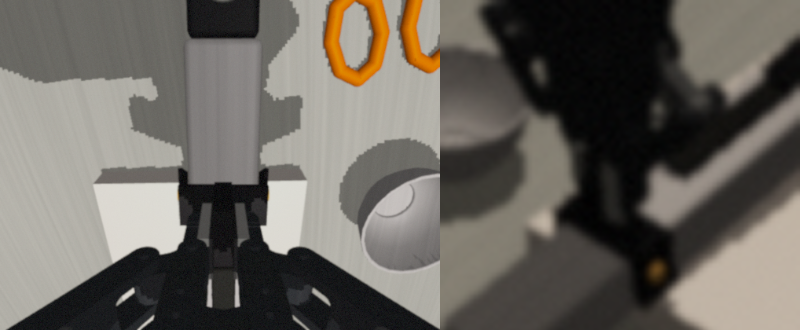

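The clip is astride the tube, with its legs at columns 180 and 268 and the tube between 187 and 260. I'll lower it in small steps to contact.

Call:
send_rows(
  plan=[
    {"dx": 0, "dy": 0, "dz": -0.0008, "rx": 0, "ry": 0, "rz": 0, "fingers": -1},
    {"dx": 0, "dy": 0, "dz": 0, "rx": 0, "ry": 0, "rz": 0, "fingers": -1},
    {"dx": 0, "dy": 0, "dz": 0, "rx": 0, "ry": 0, "rz": 0, "fingers": -1},
  ],
)

```text
clock: 27.07
tool_pos: [566.0, -5.5, 78.9]
tool_rot: [2.282, 2.044, -0.127]
wrist_force: [-0.2, -0.6, 2.6]
width: 9.2
```

Call:
send_rows(
  plan=[
    {"dx": 0, "dy": 0, "dz": 0, "rx": 0, "ry": 0, "rz": 0, "fingers": -0.5},
    {"dx": 0, "dy": 0, "dz": 0, "rx": 0, "ry": 0, "rz": 0, "fingers": -0.3},
    {"dx": 0, "dy": 0, "dz": 0, "rx": 0, "ry": 0, "rz": 0, "fingers": -0.2},
    {"dx": 0, "dy": 0, "dz": 0, "rx": 0, "ry": 0, "rz": 0, "fingers": -0.2},
  ],
)

```text
clock: 27.4
tool_pos: [565.8, -5.5, 78.6]
tool_rot: [2.283, 2.044, -0.128]
wrist_force: [-0.8, -0.1, -0.4]
width: 34.5
```

Call:
send_rows(
  plan=[
    {"dx": 0, "dy": 0.001, "dz": 0.01, "rx": 0, "ry": 0, "rz": 0, "fingers": -0.2},
    {"dx": 0, "dy": 0.002, "dz": 0.02, "rx": 0, "ry": 0, "rz": 0, "fingers": -0.2},
    {"dx": 0, "dy": 0.003, "dz": 0.03, "rx": 0, "ry": 0, "rz": 0, "fingers": -0.2},
    {"dx": 0, "dy": 0.003, "dz": 0.03, "rx": 0, "ry": 0, "rz": 0, "fingers": -0.2},
    {"dx": -0.003, "dy": -0.03, "dz": 0.02, "rx": 0.03, "ry": 0, "rz": 0, "fingers": -0.2},
    {"dx": -0.003, "dy": -0.03, "dz": 0.02, "rx": 0.03, "ry": 0, "rz": 0, "fingers": -0.2},
    {"dx": -0.003, "dy": -0.03, "dz": 0, "rx": 0.03, "ry": 0, "rz": 0, "fingers": -0.2},
    {"dx": 0, "dy": 0, "dz": 0, "rx": 0.02, "ry": 0, "rz": 0, "fingers": -0.2},
  ],
)

```text
clock: 28.07
tool_pos: [556.2, -93.6, 210.7]
tool_rot: [-2.344, -2.085, 0.015]
wrist_force: [-1.2, -0.1, -1.0]
width: 34.1
```

Call:
send_rows(
  plan=[
    {"dx": 0, "dy": 0, "dz": 0, "rx": 0, "ry": 0, "rz": 0, "fingers": -0.2},
    {"dx": 0, "dy": 0, "dz": 0, "rx": 0, "ry": 0, "rz": 0, "fingers": -0.2},
  ],
)

```text
clock: 28.23
tool_pos: [556.6, -86.6, 209.0]
tool_rot: [-2.335, -2.09, 0.015]
wrist_force: [-0.6, 0.3, -0.7]
width: 34.3
```

Run:
```python
from h import *
s=st();P=vision.camera_params("wrist");im=vision.capture("wrist");im2=vision.capture("side")
a=np.array([.0945,.9955]);b=np.array([-a[1],a[0]]);u=np.array([.11,.994]);E=np.array([565.8,-10.2]);th=.112
sx=np.r_[u*np.cos(th),-np.sin(th)];sz=np.r_[u*np.sin(th),np.cos(th)];sy=np.cross(sz,sx);M=np.r_[E,20]+43*sz
pts=[M+x*sx+y*sy+z*sz for x,y,z in((13,-27,3),(13,27,3),(-13,-27,3),(-13,27,3),(16,0,33),(-16,0,33))]
for k,q in enumerate(proj("wrist",pts,P)): cv2.circle(im,tuple(int(round(v)) for v in q),1,(255,0,0),-1)
for t in(-80,80):
  q=proj("wrist",[[*(np.array([548,-8.5])+b*t),20]],P)[0];cv2.circle(im,tuple(int(round(v)) for v in q),1,(0,0,255),-1)
A=cv2.resize(im[60:260,160:400],(480,400),interpolation=2);B=cv2.resize(im2[160:290,190:295],(320,400),interpolation=2)
cv2.imwrite("pics/w11.png",np.hstack([A,B])[:,:,::-1])
for d in nets.masks_of("shear","side")[:1]: c=cont(d["pixels"]);print(c[c[:,0].argmin()])
```

```text
t 28.23 tcp [556.6 -86.6 209. ] jaw -6.33 z [-0.012 -0.001 -1.   ] w 34.3 F [-0.63  0.32 -0.71] q [ 0.26  0.46 -0.28  1.98  0.19  0.73 -0.25]
[264 207]
```

The viewer limit is reached, so I'll check numerically instead: the clip mask against the projection of a perfectly seated clip, and the nose region against the tipped picture.

Run:
```python
from h import *
s=st();P=vision.camera_params("wrist");im=vision.capture("wrist")
u=np.array([.11,.994]);E=np.array([565.8,-10.2]);th=.112
sx=np.r_[u*np.cos(th),-np.sin(th)];sz=np.r_[u*np.sin(th),np.cos(th)];sy=np.cross(sz,sx)
V=np.array([(x,y,z) for x in(-13,13) for y,z in((-28,-1),(28,-1),(-31.5,-33),(31.5,-33))]+[(x,y,33) for x in(-16,16) for y in(-5,5)],float)
def pred(dx,dy=0,dz=0): 
  M=np.r_[E,20]+43*sz+dx*sx+dy*sy+dz*sz;q=proj("wrist",[M+v@np.array([sx,sy,sz]) for v in V],P);return q.min(0),q.max(0)
for d in nets.masks_of("hanger","wrist"): c=cont(d["pixels"]);print(round(d["confidence"],2),"mask",c.min(0),c.max(0),int(d["pixels"].sum()))
for k in((0,),(5,),(-5,),(0,3),(0,0,5)): print(k,*[np.round(v,1) for v in pred(*k)])
im2=vision.capture("side");old=cv2.resize(cv2.imread("pics/c5.png")[:,400:],(160,120),interpolation=3)[:,:,::-1].astype(int)
fl=cv2.resize(cv2.imread("pics/w4.png")[:,400:],(160,120),interpolation=3)[:,:,::-1].astype(int)
new=im2[180:300,180:340].astype(int);z=np.s_[70:115,15:60]
print("nose diff vs tipped",np.abs(new-old)[z].mean(),"vs flat",np.abs(new-fl)[z].mean())
for n in("shear","jar","bowl","scissors"):print(n,[(round(d["confidence"],2),np.round(d["location"])) for d in nets.masks_of(n,"side")[:1]])
```

```text
t 28.38 tcp [556.9 -84.7 208.5] jaw -6.11 z [-0.013 -0.001 -1.   ] w 34.0 F [-0.45 -0.45  0.22] q [ 0.25  0.46 -0.28  1.98  0.19  0.73 -0.25]
0.74 mask [250  55] [325 108] 2977
0.72 mask [175  93] [359 393] 28314
(0,) [249.3  56. ] [325.8 107.9]
(5,) [249.2  47.9] [326.  101.8]
(-5,) [249.3  64. ] [325.7 114.6]
(0, 3) [245.4  56. ] [322.2 107.9]
(0, 0, 5) [248.6  54.5] [326.5 107.6]
nose diff vs tipped 4.819094650205761 vs flat 15.30650205761317
shear [(0.93, array([272., 222.]))]
jar [(0.89, array([148., 310.]))]
bowl [(0.59, array([241., 186.]))]
scissors [(0.59, array([191., 236.]))]
```

Everything matches: the clip is within about 1 mm of the target, the shear is still tipped and the bystanders haven't moved. Handing in.

```bash
python3 -c "
from rig import order
print(order.hand_in())"
```

```text
the job is handed in; nothing more can be done
None
```

The shear is tipped over the board's edge with its blade tip down, the large clip sits on it above the edge, and I handed the job in at about 28.5 s of the 72 s. No verdict was reported.

**What I did:**
- I pushed the shear's tail out in steps of about 3 mm, with the last one 2 mm, backing off after each. It tipped with its balance point about 205 mm from the tail face.
- I picked up the large clip, which measured 67 mm against 47 mm for the two look-alikes. I tilted it 0.11 rad to match the shear and lowered it over the edge until it met 2.6 N, then released it and moved the arm clear.

**Last checks:**
- **Clip:** its outline in the wrist camera matched a perfectly seated clip above the edge to within 1 px, or about 1 mm along the shear. That view shows seated height only weakly; the contact force on lowering is the better evidence.
- **Shear:** the picture around the blade tip still matched the tipped state (mean difference 4.8, against 15.3 for lying flat).
- **Bystanders:** the jar, bowl and scissors had moved no more than 3 px in the side view.

**Gaps and misreadings:**
- I could not measure the blades' force on the bench. From the last push I estimate the shear is no more than about 3 mm past balance.
- The last picture could not be viewed because I had reached the 12-picture limit, so the final checks are numerical only.
- The shear detector sometimes missed the shear or returned only part of it, and one early sign of tipping turned out to be false.
- My first move plan was rejected for its format before the arm moved.

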